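Load the lopsided bottle carrier and hang it on the drip stand

TASK

Stand the red-capped amber bottle upright in the blue cup of the carrier while the carrier is still standing on the bench. Then lift the carrier by its orange handle and hang its yellow eye on the red hook of the drip stand; it is lopsided, so let go slowly and let it lean into its rest without a swing. Leave everything else where it is, and let go of everything at the end.

Things in the scene. Friction and masses are not known exactly. Their poses are not given: they have to be found in the camera images.
- red_center (a point): amber bottle with a red cap: straight upright cylinder, 34 mm diameter, 80 mm tall, about 90 g (mass varies), loose, standing on the bench at the start. This point is its centre, 40 mm above its underside.
- blue_center (a point): an amber bottle of the same size and shape as the red-capped one (34 mm diameter, 80 mm tall) with a blue cap; a bystander. This point is its centre, 40 mm above its underside
- white_center (a point): an amber bottle of the same size and shape as the red-capped one (34 mm diameter, 80 mm tall) with a white cap; a bystander. This point is its centre, 40 mm above its underside
- dish_a: closed round dish with yellow medium, 90 mm diameter, 14 mm high, lying on the bench; a bystander. Origin: centre of its underside.
- dish_b: closed round dish with green medium, 90 mm diameter, 14 mm high, lying on the bench; a bystander. Origin: centre of its underside.
- loop_handle: dark steel rod, 10 mm diameter, 160 mm long, lying along its x on the bench; a bystander. Origin: below its middle.
- marker_pen: black pen, 14 mm diameter, 120 mm long, lying along its x on the bench; a bystander. Origin: below its middle.
- carrier_cup (a point): blue open cup of the carrier. This point is on its axis on its inner floor, 9 mm above the underside of the carrier's foot; inside diameter 44 mm, outside 50 mm, rim 27 mm above this point. Axes are the carrier's: z up, +y from the stem towards the cup. The cup's axis is 85 mm along +y from the stem.
- carrier_handle (a point): centre of the carrier's orange handle, straight above stem and eye: an upright bar 22 mm along the carrier's x, 16 mm along its y, 55 mm tall; this centre is 169.5 mm and its top 197 mm above the underside of the foot. Best pinched across its 16 mm, fingers closing along the carrier's y. Axes: z up, +y towards the cup.
- carrier: loose bottle carrier, 320 g (varies). Origin: underside of its foot below the stem; z up, +y towards the cup. White foot 60 mm in x, y from -55 to +115 mm, 6 mm thick; dark counterweight at -y; slim stem, yellow eye, orange handle above; blue cup. Loaded, its weight lies on the +y side of the stem: hung, it leans 0.1 to 0.35 rad about x, cup side down.
- carrier_eye (a point): seat in the roof of the carrier's yellow eye: rests on top of the hook's bar when hung; 135 mm above the underside of the foot, 34.5 mm below the handle's centre. The eye is an upright window of 7 mm bar in the carrier's y-z plane, open along its x: 29 mm wide, reaching 43 mm down from this point; its peaked roof centres the bar. Axes: z up, +y towards the cup.
- hook_seat (a point): point on top of the red hook's level 8 mm bar, 219 mm above the bench. Bar runs along -x from a post 80 mm away on the +x side (its top 7 mm above this point), straight to 35 mm on the -x side, then bends up to a tip 48 mm out, whose top is 16 mm above this point. Stand is fixed; white drip tray 200 x 120 x 12 mm beneath. The eye may rest anywhere on the straight part.
There are look-alikes about, which are no part of the job. What is shaped like the part that bears red_center but green is not meant.

How it is judged (in metres and radians):
On the way, in this order (a step that is already met when the one before it is completed fails the run):
1. the red-capped bottle stands released in the cup of the carrier, which still stands on the bench (x of red_center in the frame of carrier_cup between -0.01 and 0.01 m and y of red_center in the frame of carrier_cup between -0.01 and 0.01 m and z of red_center in the frame of carrier_cup between 0.03 and 0.046 m and contact force between the fingers and bottle_red below 0.1 N and height (world z) of carrier_eye below 0.145 m and angle between carrier_eye's own z axis and vertical below 0.1 rad), for 0.2 s.
2. the carrier's eye hangs over the hook's bar, bottle still in its cup (x of red_center in the frame of carrier_cup between -0.01 and 0.01 m and y of red_center in the frame of carrier_cup between -0.01 and 0.01 m and z of red_center in the frame of carrier_cup between 0.03 and 0.046 m and x of carrier_eye in the frame of hook_seat between -0.045 and 0.072 m and y of carrier_eye in the frame of hook_seat between -0.012 and 0.012 m and z of carrier_eye in the frame of hook_seat between -0.006 and 0.008 m), for 0.2 s.
At the end, for the whole second after the job is handed in: Carrier hangs released and still (under 0.04 m/s, 0.35 rad/s) by its eye on the straight part of the hook (eye seat within 12 mm sideways, 8 mm in height, between bent tip and post), red-capped bottle seated in its cup (within 10 mm of its axis, on its floor) (all of step 2 and contact force between the fingers and carrier below 0.1 N and contact force between the fingers and bottle_red below 0.1 N and linear speed of carrier below 0.04 m/s and angular speed of carrier below 0.35 rad/s); the robot touches nothing.
It fails at once if the carrier, on the hook, swings hard (faster than 1.2 rad/s): it was dropped or let go too suddenly (distance between carrier_eye and hook_seat below 0.05 m and angular speed of carrier above 1.2 rad/s).
It fails at once if the red-capped bottle is tipped by more than about 50 degrees (angle between red_center's own z axis and vertical above 0.87 rad).
It fails at once if another bottle is shifted by more than 20 mm or knocked over (distance of any of blue_center, white_center from where it was at the start of the episode above 0.02 m or angle between any of blue_center, white_center's own z axis and vertical above 0.5 rad).
It fails at once if a dish, the steel rod or the pen is shifted by more than 30 mm (distance of any of dish_a, dish_b, loop_handle, marker_pen from where it was at the start of the episode above 0.03 m).
It also fails if it takes over 72 s, if anything falls off the work surface, if the arm or the gripper's body presses on something with over 40 N, if the wrist force passes 120 N, or if a joint passes its speed limit or range.

ROBOT

A 6-joint arm with a two-finger parallel gripper is mounted at the origin on the work surface. World frame = base frame: x ahead of the robot, y to its left, z up, the work surface at z = 0. Lengths are in m, angles in degrees, forces in N, time in s.
With the tool pointing down it reaches from about 0.4 to 0.825 m from the base axis. Payload 7 kg.
Tool frame: the origin (TCP) lies at the very end of the fingers, on their centre line; the grasp point (between the pads) lies hold_point_z behind it (hold_point_z is the distance from the TCP to the grasp point, in m); z points along the fingers, y is the direction in which the jaws open and shut (so a half turn about z gives the same grasp; the last joint's range is limited). The gripper opens to 88 mm and grips with 3 to 60 N. Pads are 19 mm wide; open, the fingers measure 130 mm over their backs; the gripper's body (78 mm by 193 mm) begins 47 mm behind the grasp point.
Start: joints at [16.507, 20.546, 0.682, 0, -70.136, -16.507], TCP at [0.675, -0, 0.197] pointing down, gripper open.
Joint ranges: [-176.03, 176.03], [-82.01, 121.73], [-58.28, 71.71], [-173.87, 95.51], [-174.79, -0.11], [-173.66, 173.66]. Speed limits (degrees/s): [136.94, 136.94, 172.46, 180, 180, 180].

INTERFACE

Orientations are given as [roll, pitch, yaw] about the fixed x, y, z axes, in that order (R = Rz(yaw) Ry(pitch) Rx(roll)).
In Python, from plant import get_obs, snapshot, close_job, hold_point_z gives the robot as it stands. The module is installed in compiled form; this text tells all that it offers.
- The arm moves only by the tool jog_arm, never from a script. Its argument "commands" is a list of rows, each a list of 4 numbers: the shift along the world's x, y, z in mm, then the turn about the world's z in degrees. In form: [[x, y, z, turn], ...]. A call has exactly 10 rows; each row shifts and turns the commanded pose from where the row before left it; what a row does not reach is not made up. A row lasts 1/12 s, in which the tool goes at most 41.7 mm and 7.16 degrees, less where a joint would pass 70% of its speed; a pose out of reach is approached as far as the arm can. A call is refused whole if a number of a shift passes 41.7 or a number of a turn 7.16, either way. A call with a gripper value outside its range is refused whole. "fingers" is the finger opening in mm, from 0 to 87.6, set as the call begins (left out, the last holds). The fingers move at their own pace and stop on an object; the grip force is fixed at half the most. Time passes only in rows, so rows that do not move let the fingers close, or fill a call up. It gives the time, the measured TCP pose, the force and the opening at its end, in the units of the state.
- get_obs(): the state, without advancing time (a new reading comes with each control period).
- snapshot(name): name is "scene" or "side" or "wrist"; returns a dict with "image" (400x640x3 uint8, red, green, blue), "fov_y" (degrees; the focal length in pixels is half the picture's height over the tangent of half this angle, whatever the lens; pixels are square), "cx", "cy" (the principal point, pixels), "rvec" (rotation vector, rad) and "tvec" (3), from world to camera coordinates, as OpenCV has them; the wrist camera has in their place "mount" (4x4, takes a point from camera to tool coordinates, whose origin is the TCP and whose axes are the flange's). Camera axes: x right, y down, z forward; pixel columns grow to the right and rows downward; lengths in m; the calibration is good to about 2 mm. A picture is of the moment at which its call begins: read the wrist's pose just before it. There is no depth.
- close_job(): hands the job in, once; it reports no verdict.
The state is a dict: "clock": time; "joint_pos": joint angles; "qvel": joint speeds; "tau": joint torques, N m; "tool_pos": TCP position; "orientation": TCP orientation; "force": force on the tool from outside, world axes, zero at the start; "moment": the same for the moment, N m; "opening": finger opening in m.
Only numpy, scipy, OpenCV 4.12 (cv2) and the standard library are available. Lean on these libraries where they do the work, as an engineer would, in place of code of your own. Each camera call takes 0.05 s, during which the arm holds its last target.

## Working session

There is one attempt and no reset: what is moved stays moved. The work goes in short steps, Python scripts to look and compute and a tool call to move; the robot and the scene stay as the last step left them, time stands still between calls to the robot, and variables do not carry over. Pictures are saved under pics/ and viewed, and the job is handed in when it is done.

Besides the shell and the picture viewer there is one more tool, called after ">>>" as name(argument=value, ...), one argument or row to a line, values as JSON. jog_arm: Moves the arm, as the interface text tells. Its arguments: {"type":"object","properties":{"commands":{"type":"array","items":{"type":"array","items":{"type":"number"}}},"fingers":{"type":"number"}},"required":["commands"]}

```bash
mkdir -p pics
cat > h.py <<'E'
import numpy as np, cv2
from plant import get_obs, snapshot, close_job, hold_point_z
def K(s):
    f=200/np.tan(np.radians(s['fov_y'])/2); return np.array([[f,0,s['cx']],[0,f,s['cy']],[0,0,1]])
def pose(s,o=None):
    if 'rvec' in s:
        R,_=cv2.Rodrigues(np.array(s['rvec'],float)); return R,np.array(s['tvec'],float).reshape(3)
    r,p,y=np.radians(o['orientation'])
    from scipy.spatial.transform import Rotation as Ro
    T=np.eye(4);T[:3,:3]=Ro.from_euler('xyz',[r,p,y]).as_matrix();T[:3,3]=o['tool_pos']
    T=np.linalg.inv(T@np.array(s['mount'])); return T[:3,:3],T[:3,3]
def onz(s,uv,z,o=None):
    R,t=pose(s,o); d=R.T@np.linalg.inv(K(s))@np.array([*uv,1.]); c=-R.T@t
    return c+d*(z-c[2])/d[2]
def proj(s,P,o=None):
    R,t=pose(s,o); q=K(s)@(R@np.array(P,float)+t); return q[:2]/q[2]
def tri(ss):
    A=[];b=[]
    for s,uv,*o in ss:
        R,t=pose(s,*o); c=-R.T@t; d=R.T@np.linalg.inv(K(s))@np.array([*uv,1.]); d/=np.linalg.norm(d)
        M=np.eye(3)-np.outer(d,d);A.append(M);b.append(M@c)
    x=np.linalg.lstsq(np.vstack(A),np.hstack(b),rcond=None)[0]; return x, np.linalg.norm(np.vstack(A)@x-np.hstack(b))
def save(im,n): cv2.imwrite('pics/'+n,cv2.cvtColor(im,cv2.COLOR_RGB2BGR))
def crop(im,x0,y0,x1,y1,n):
    c=im[y0:y1,x0:x1]; k=min(800/(x1-x0),600/(y1-y0)); save(cv2.resize(c,None,fx=k,fy=k,interpolation=cv2.INTER_CUBIC),n)
E
python3 - <<'E'
from h import *
import pickle
o=get_obs();S={n:snapshot(n) for n in('scene','side','wrist')}
pickle.dump((o,S),open('s0.pkl','wb'))
for n in S: save(S[n]['image'],n+'0.png'); print(n,{k:v for k,v in S[n].items() if k!='image'})
print(o,hold_point_z)
E
```

```text
scene {'fov_y': 53.25499893467198, 'cx': 312.30921890905756, 'cy': 198.71794642790968, 'rvec': array([ 2.06268558,  1.57573269, -0.52795985]), 'tvec': array([-0.1411857 , -0.3384679 ,  1.76216709])}
side {'fov_y': 49.96532505229951, 'cx': 324.7023424585624, 'cy': 196.29264226854082, 'rvec': array([ 2.13432369, -0.26146483,  0.14931223]), 'tvec': array([-0.5321912 ,  0.18642866,  1.18266401])}
wrist {'fov_y': 60.342049791803426, 'cx': 318.9384027706464, 'cy': 204.09662244087156, 'mount': array([[-4.97909734e-04, -9.61133762e-01, -2.76082675e-01,
         7.49903147e-02],
       [ 9.99999804e-01, -5.83208886e-04,  2.26859993e-04,
         5.37293068e-04],
       [-3.79056668e-04, -2.76082508e-01,  9.61133864e-01,
        -1.87715132e-01],
       [ 0.00000000e+00,  0.00000000e+00,  0.00000000e+00,
         1.00000000e+00]])}
{'clock': 0.0, 'joint_pos': array([ 1.65071068e+01,  2.05917206e+01,  6.33525061e-01, -2.09924779e-02,
       -7.01365342e+01, -1.65078066e+01]), 'qvel': array([ 0.09765643,  0.05068294, -0.05981908,  0.06742562, -0.03169484,
       -0.01452569]), 'tau': array([-8.00930356e-04, -5.82726967e+01,  2.93058443e+01,  6.99745238e+00,
        6.93249181e-03, -2.06530804e-04]), 'tool_pos': array([ 6.74450558e-01, -2.60029249e-05,  1.95814886e-01]), 'orientation': array([ 1.79903567e+02, -7.99901449e-03, -9.00078422e+01]), 'force': array([ 0.51830922, -0.02808017, -0.08590057]), 'moment': array([-0.03744041,  0.00884924, -0.03344072]), 'opening': 0.08789028956350715} 0.0188
```

View pics/scene0.png

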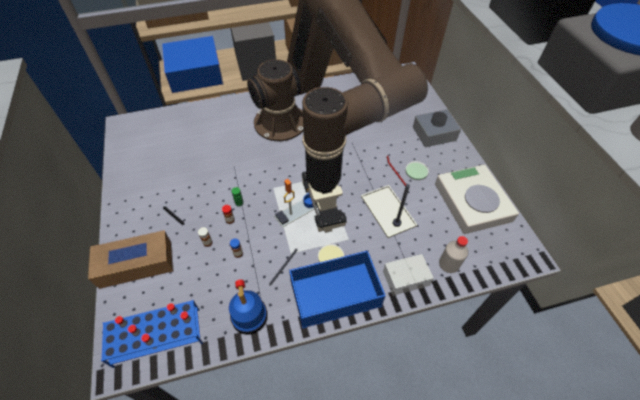

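View pics/side0.png

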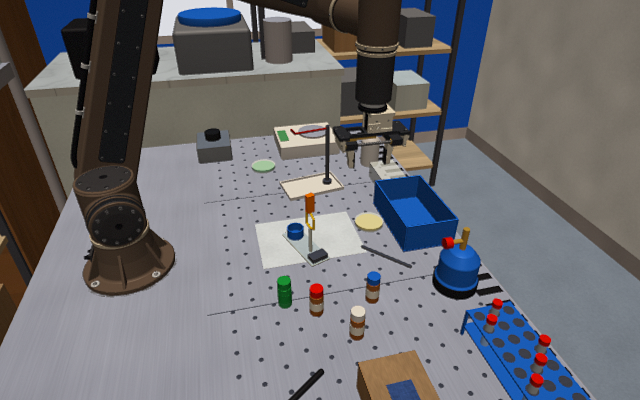

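View pics/wrist0.png

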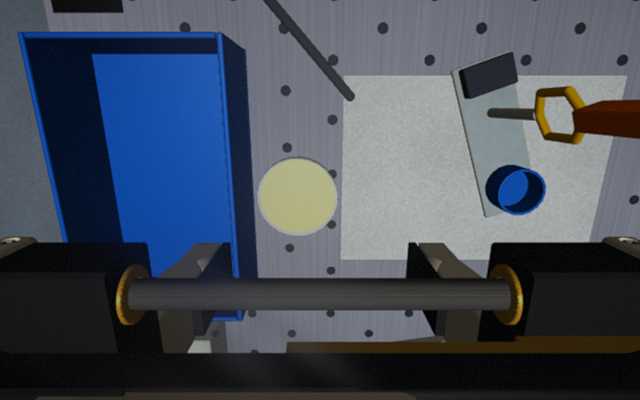

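Run:
```python
from h import *
import pickle
o,S=pickle.load(open('s0.pkl','rb'))
crop(S['side']['image'],240,180,440,350,'side_c1.png')
crop(S['side']['image'],250,110,410,230,'side_c2.png')
crop(S['scene']['image'],180,160,350,280,'scene_c1.png')
crop(S['scene']['image'],340,140,440,240,'scene_c2.png')
```

```text
(no output)
```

View pics/side_c1.png

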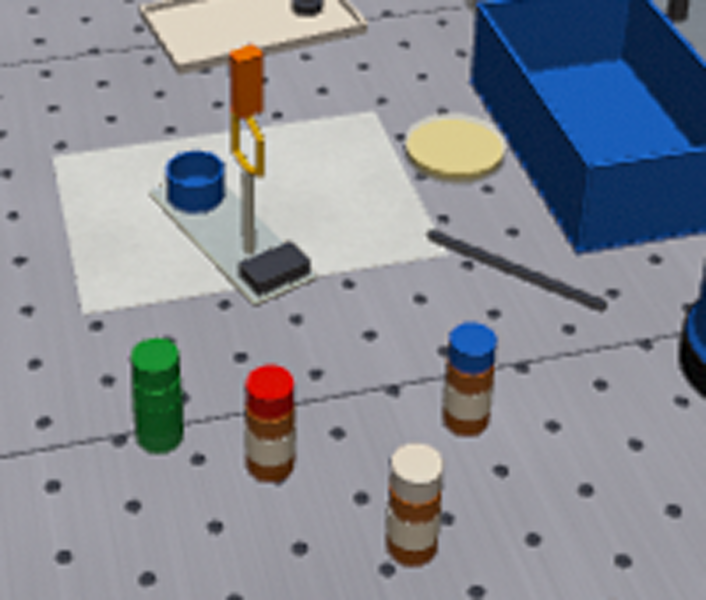

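View pics/side_c2.png

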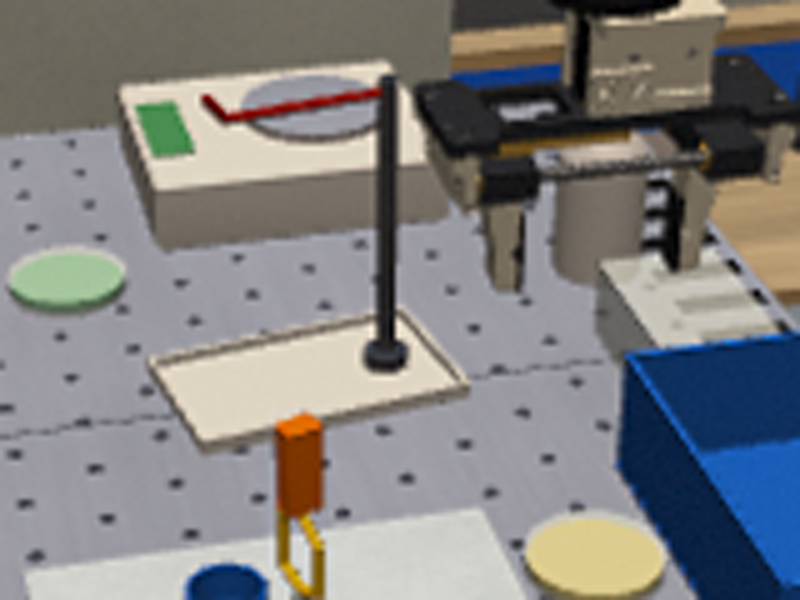

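View pics/scene_c1.png

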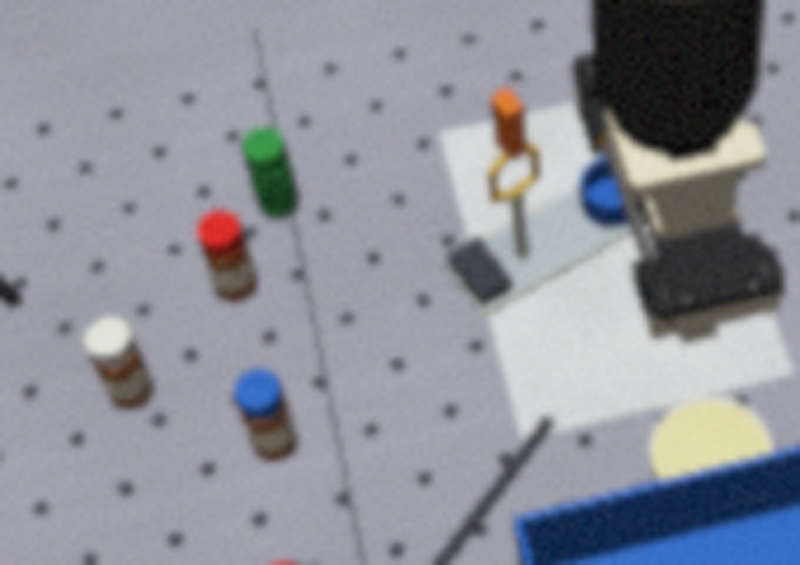

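View pics/scene_c2.png

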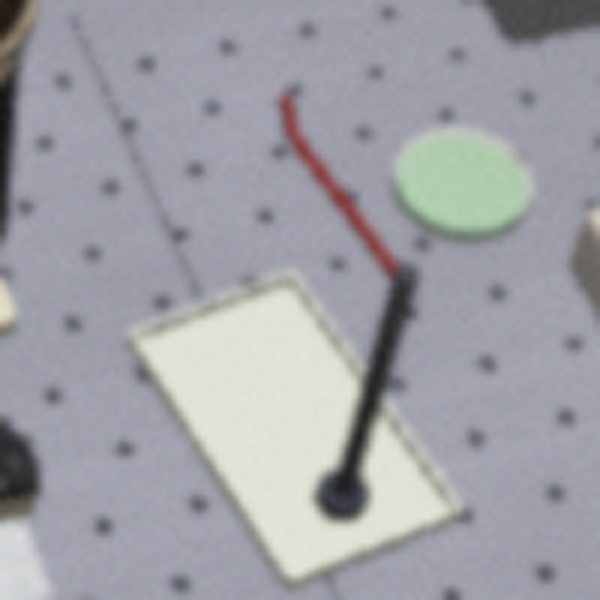

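Run:
```python
from h import *
import pickle
o,S=pickle.load(open('s0.pkl','rb'))
a,b,w=S['side'],S['scene'],S['wrist']
s1=lambda x,y:(240+x/3.529,180+y/3.529); c1=lambda x,y:(180+x/4.706,160+y/4.706)
s2=lambda x,y:(250+x/5,110+y/5); c2=lambda x,y:(340+x/6,140+y/6)
def T(n,p,q,z=None):
    x,e=tri([(a,p),(b,q)]); print(n,x.round(4),'res',round(e,4), [onz(a,p,z).round(4)[:2],onz(b,q,z).round(4)[:2]] if z is not None else '')
T('red',s1(271,378),c1(220,223),.08)
T('green',s1(156,352),c1(265,140),.08)
T('blue',s1(472,336),c1(259,384),.08)
T('white',s1(416,458),c1(108,330),.08)
T('handle',s1(246,50),c1(507,97),.197)
T('cup',s1(195,163),c1(612,188),.036)
T('stembase',s1(248,250),c1(522,253),.006)
T('bend',s2(225,118),c2(292,137),.215)
T('tip',s2(207,98),c2(286,98),.235)
T('postend',s2(382,92),c2(398,272),.215)
T('postbase',s2(386,355),c2(342,495),.012)
print('wrist cup',onz(w,(517,188),.036,o),'wrist foot corners',[onz(w,p,.006,o).round(4) for p in((452,71),(512,52),(486,216))])
print(onz(w,(297,197),.014,o))
# tray corners side c2
for p in((150,360),(205,448),(467,385),(404,312)): print('tray',onz(a,s2(*p),.012).round(4))
for p in((180,0),): pass
print('rod',[onz(a,s1(*p),.005).round(3) for p in((432,236),(602,305))])
```

```text
red [ 0.457  -0.2857  0.0801] res 0.0008 [array([ 0.4573, -0.2862]), array([ 0.4564, -0.2854])]
green [ 0.3874 -0.2418  0.0785] res 0.0009 [array([ 0.3876, -0.244 ]), array([ 0.3879, -0.2413])]
blue [ 0.6004 -0.2782  0.0783] res 0.0006 [array([ 0.5999, -0.2803]), array([ 0.601 , -0.2778])]
white [ 0.5289 -0.3754  0.0807] res 0.0003 [array([ 0.5292, -0.375 ]), array([ 0.5282, -0.3754])]
handle [ 0.4901 -0.0673  0.1964] res 0.0005 [array([ 0.4901, -0.0686]), array([ 0.4902, -0.0672])]
cup [0.4654 0.0142 0.033 ] res 0.0059 [array([0.4625, 0.0154]), array([0.4719, 0.0111])]
stembase [ 0.4898 -0.0668  0.0027] res 0.0008 [array([ 0.4887, -0.07  ]), array([ 0.4925, -0.0675])]
bend [0.5176 0.274  0.2125] res 0.0013 [array([0.5164, 0.2704]), array([0.5207, 0.2722])]
tip [0.5051 0.2724 0.2297] res 0.0007 [array([0.5033, 0.2599]), array([0.5088, 0.2703])]
postend [0.6257 0.2906 0.2141] res 0.0018 [array([0.6256, 0.2864]), array([0.6249, 0.2912])]
postbase [0.6318 0.2924 0.0066] res 0.0001 [array([0.6294, 0.2838]), array([0.6349, 0.2902])]
wrist cup [0.46789953 0.00765123 0.036     ] wrist foot corners [array([ 0.5366, -0.1088,  0.006 ]), array([ 0.4776, -0.1268,  0.006 ]), array([0.4807, 0.0479, 0.006 ])]
[0.69788837 0.0228726  0.014     ]
tray [0.4642 0.3168 0.012 ]
tray [0.4817 0.1953 0.012 ]
tray [0.6744 0.2309 0.012 ]
tray [0.6578 0.3406 0.012 ]
rod [array([ 0.639, -0.088,  0.005]), array([ 0.741, -0.198,  0.005])]
```

Run:
```python
from h import *
import pickle
o,S=pickle.load(open('s0.pkl','rb'))
crop(S['wrist']['image'],440,40,640,190+10,'w_c1.png')
crop(S['wrist']['image'],440,140,560,230,'w_c2.png')
```

```text
(no output)
```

View pics/w_c1.png

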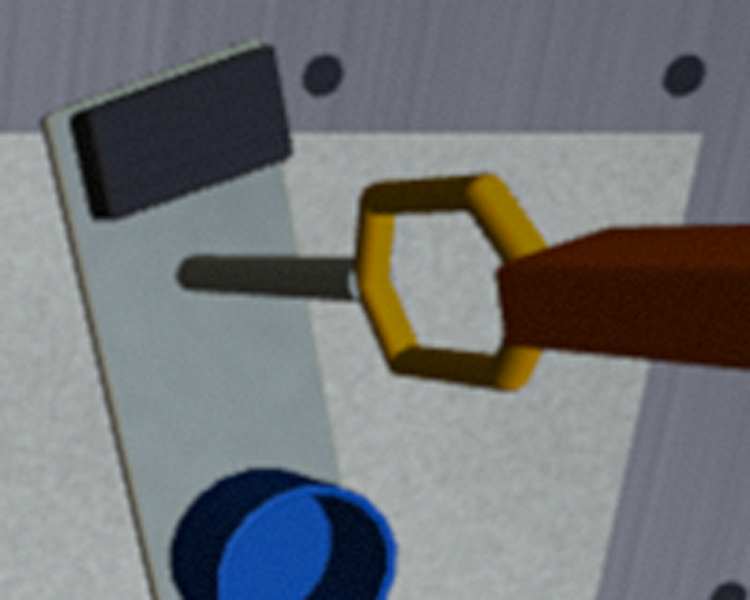

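View pics/w_c2.png

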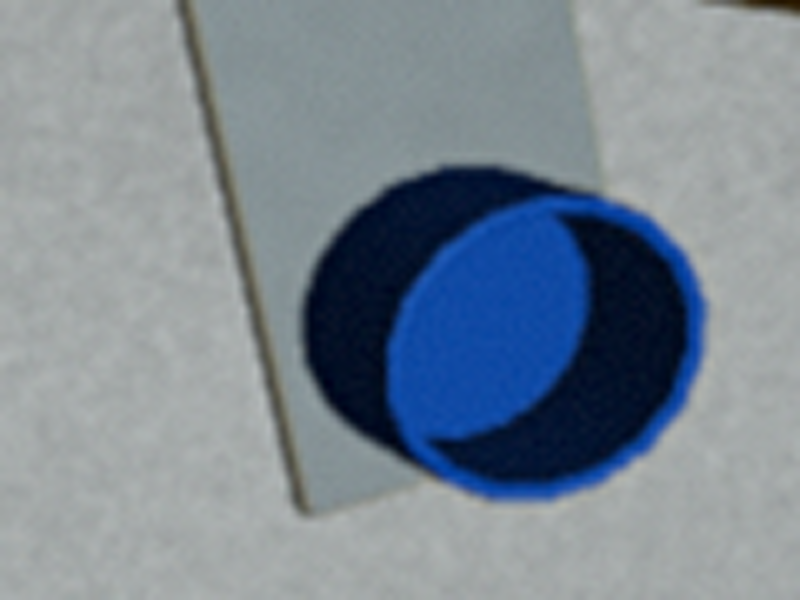

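>>> jog_arm(
  commands=[
    [-21.7,-28.5,6,4.8],
    [-21.7,-28.5,6,4.8],
    [-21.7,-28.5,6,4.8],
    [-21.7,-28.5,6,4.8],
    [-21.7,-28.5,6,4.8],
    [-21.7,-28.5,6,4.8],
    [-21.7,-28.5,6,4.8],
    [-21.7,-28.5,6,4.8],
    [-21.7,-28.5,6,4.8],
    [-21.7,-28.5,6,4.8],
  ],
  fingers=72,
)

```text
clock: 0.98
tool_pos: [0.4565, -0.286, 0.2571]
orientation: [-180.0, 0.0, -41.7]
force: [1.0, -0.4, 0.2]
opening: 0.0721
```

Run:
```python
from h import *
import pickle
from scipy.optimize import least_squares
o,S=pickle.load(open('s0.pkl','rb'))
a,b,w=S['side'],S['scene'],S['wrist']
s1=lambda x,y:(240+x/3.529,180+y/3.529); c1=lambda x,y:(180+x/4.706,160+y/4.706)
obs=[(w,(522,192.2),(0,.085,.036)),(w,(452.5,71.5),(.03,-.055,.006)),(w,(485.2,216.5),(.03,.115,.006)),(w,(510.7,51.5),(-.03,-.055,.006)),
(a,s1(246,50),(0,0,.197)),(b,c1(507,97),(0,0,.197)),(a,s1(195,165),(0,.085,.036)),(a,s1(256,300),(.03*0-.0+.03*0,0,0))][:7]
def P(p,q): c,s=np.cos(p[2]),np.sin(p[2]); return (p[0]+c*q[0]-s*q[1],p[1]+s*q[0]+c*q[1],q[2])
def f(p): return np.hstack([(proj(s,P(p,q),o if s is w else None)-uv)*(1) for s,uv,q in obs])
r=least_squares(f,[.49,-.0675,.3],x_scale=[.01,.01,.05],loss='soft_l1'); print(r.x,np.degrees(r.x[2]),f(r.x).reshape(-1,2).round(1)); print('cup',P(r.x,(0,.085,.0)))
o=get_obs();s=snapshot('wrist');save(s['image'],'w1.png');pickle.dump((o,s),open('w1.pkl','wb'))
print(proj(s,(.457,-.2857,.08),o))
```

```text
[ 0.48981781 -0.067011    0.3334467 ] 19.105088373374844 [[-0.2  1.1]
 [-0.1 -0.8]
 [ 0.5  2.4]
 [-0.2 -1.6]
 [-0.2 -0.3]
 [ 0.  -0.1]
 [-0.  -0.1]]
cup (np.float64(0.4619971549580103), np.float64(0.013307190012419562), 0.0)
[317.71171614 176.83133503]
```

View pics/w1.png

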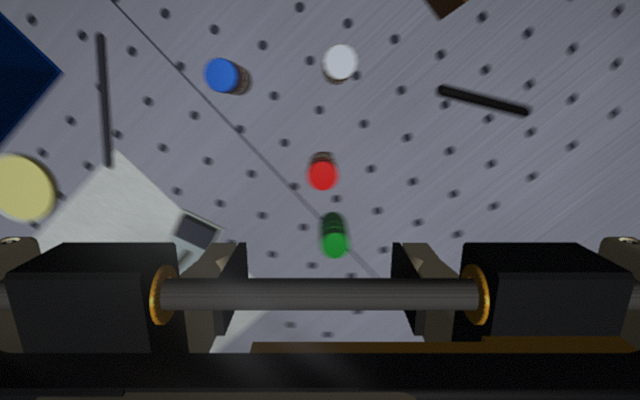

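Run:
```python
from h import *
import pickle
o,s=pickle.load(open('w1.pkl','rb'))
crop(s['image'],260,130,380,220,'w1c.png')
for p in((322,174),(222,75),(340,62)): print(onz(s,p,.08,o))
print(o['orientation'],o['tool_pos'])
```

```text
[ 0.45623518 -0.29120897  0.08      ]
[ 0.59736573 -0.28342282  0.08      ]
[ 0.52819207 -0.37892426  0.08      ]
[-1.79996301e+02  1.88884631e-03 -4.17475452e+01] [ 0.45650551 -0.28603773  0.25705945]
```

View pics/w1c.png

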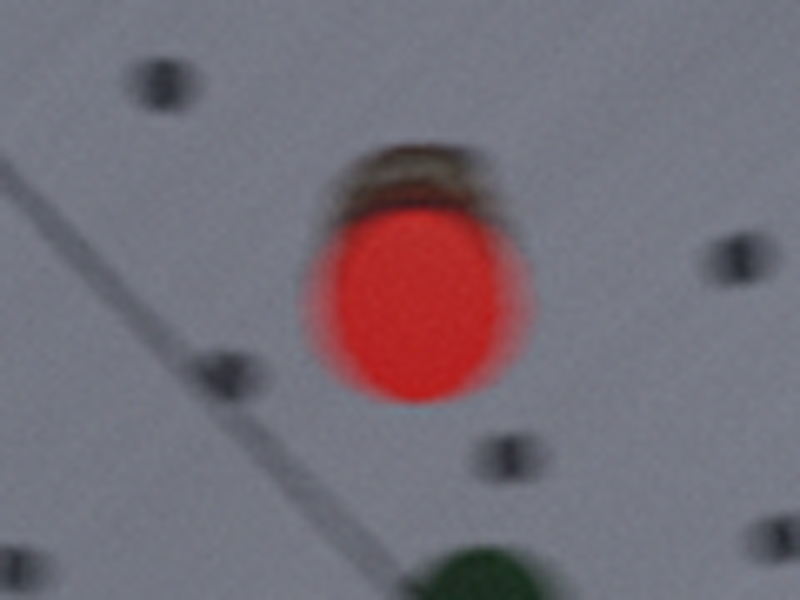

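>>> jog_arm(
  commands=[
    [0,0,-16,0],
    [0,0,-16,0],
    [0,0,-16,0],
    [0,0,-16,0],
    [0,0,-16,0],
    [0,0,-16,0],
    [0,0,-16,0],
    [0,0,0,0],
    [0,0,0,0],
    [0,0,0,0],
  ],
)

```text
clock: 1.87
tool_pos: [0.4585, -0.2853, 0.1456]
orientation: [-180.0, -0.1, -42.0]
force: [0.1, -0.9, 0.2]
opening: 0.0719
```

Run:
```python
from h import *
import pickle
o=get_obs();s=snapshot('wrist');save(s['image'],'w2.png');pickle.dump((o,s),open('w2.pkl','wb'))
im=cv2.cvtColor(s['image'],cv2.COLOR_RGB2HSV); m=((im[...,0]<6)|(im[...,0]>174))&(im[...,1]>150)&(im[...,2]>100)
n,l,st,c=cv2.connectedComponentsWithStats(m.astype(np.uint8)); i=1+st[1:,4].argmax(); print(st[i],c[i],onz(s,c[i],.08,o),o['tool_pos'],o['orientation'])
```

```text
[ 301  185   42   40 1300] [321.54307692 204.72461538] [ 0.45749017 -0.2880669   0.08      ] [ 0.45849742 -0.28526131  0.14564243] [-1.79997322e+02 -5.08221568e-02 -4.19853426e+01]
```

View pics/w2.png

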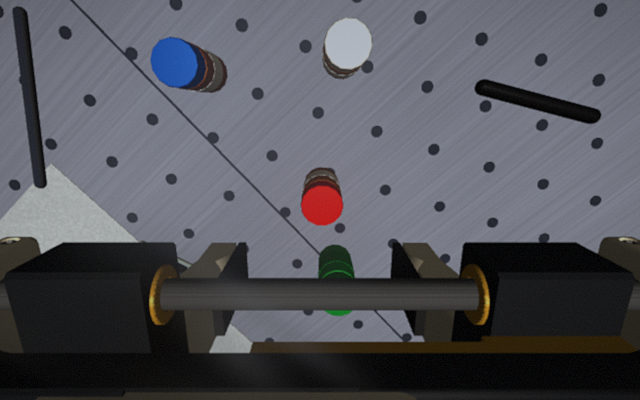

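>>> jog_arm(
  commands=[
    [-1,-1.5,-13,0],
    [0,0,-13,0],
    [0,0,-13,0],
    [0,0,-13,0],
    [0,0,-13,0],
    [0,0,-13,0],
    [0,0,-13,0],
    [0,0,-12,0],
    [0,0,0,0],
    [0,0,0,0],
  ],
)

```text
clock: 2.75
tool_pos: [0.4573, -0.2867, 0.0423]
orientation: [180.0, -0.0, -42.0]
force: [0.8, -0.6, -0.1]
opening: 0.072
```

>>> jog_arm(
  commands=[
    [0,0,0,0],
    [0,0,0,0],
    [0,0,0,0],
    [0,0,0,0],
    [0,0,0,0],
    [0,0,0,0],
    [0,0,0,0],
    [0,0,0,0],
    [0,0,0,0],
    [0,0,0,0],
  ],
  fingers=20,
)

```text
clock: 3.58
tool_pos: [0.4571, -0.2866, 0.0419]
orientation: [180.0, -0.0, -42.0]
force: [-0.7, -0.8, 2.5]
opening: 0.0317
```

Run:
```python
from h import *
o=get_obs();print(o['opening'],o['tool_pos'],o['force'],o['clock'])
save(snapshot('wrist')['image'],'w3.png');im=snapshot('side')['image'];crop(im,240,180,440,350,'s3.png')
```

```text
0.03166805892461722 [ 0.45707885 -0.28658078  0.04191214] [-0.66937271 -0.79807743  2.49115269] 3.5833
```

View pics/s3.png

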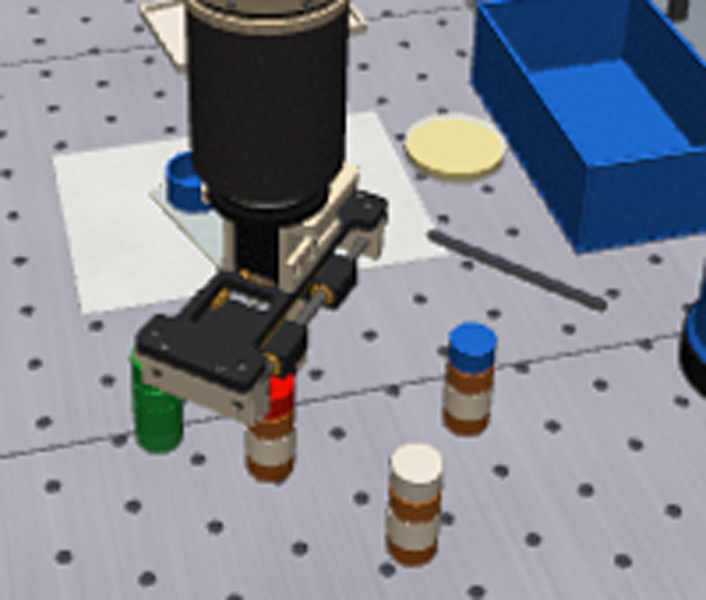

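View pics/w3.png

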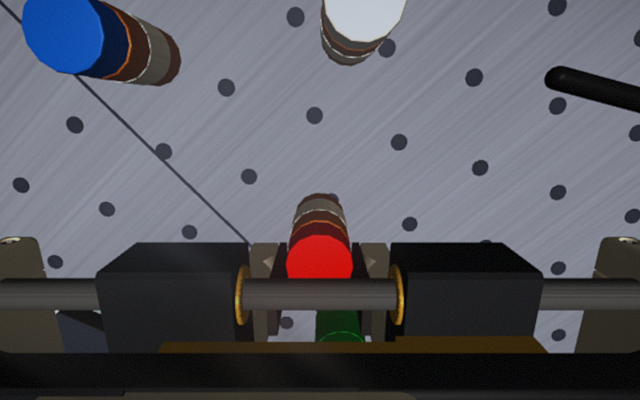

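>>> jog_arm(
  commands=[
    [0,0,5,0],
    [0,0,12,0],
    [0,0,22,0],
    [0,0,26,0],
    [0,0,28,0],
    [0,0,28,0],
    [0,0,28,0],
    [0,0,28,0],
    [0,0,24,0],
    [0,0,14,0],
  ],
)

```text
clock: 4.52
tool_pos: [0.4576, -0.2868, 0.2601]
orientation: [-179.9, -0.2, -42.0]
force: [0.5, -0.3, -0.7]
opening: 0.0318
```

Run:
```python
from h import *
o=get_obs();print(o['opening'],o['tool_pos'],o['force'],o['clock'])
save(snapshot('side')['image'],'s4.png')
```

```text
0.03178281125841672 [ 0.45757743 -0.28684416  0.26012272] [ 0.50235708 -0.27611275 -0.65842733] 4.5167
```

View pics/s4.png

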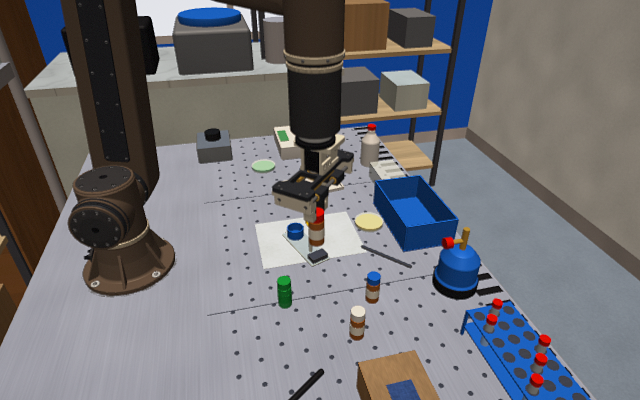

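>>> jog_arm(
  commands=[
    [0,15,0,0],
    [0,28,0,0],
    [0.5,36,0,0],
    [0.5,38,0,0],
    [0.5,39,0,0],
    [0.5,39,0,0],
    [0.5,39,0,0],
    [0.5,34,0,0],
    [0.5,20,0,0],
    [0.5,12,0,0],
  ],
)

```text
clock: 5.4
tool_pos: [0.4604, 0.0158, 0.2567]
orientation: [-180.0, 0.0, -41.9]
force: [0.2, -1.3, -1.1]
opening: 0.0315
```

>>> jog_arm(
  commands=[
    [0,0,-14,0],
    [0,0,-24,0],
    [0,0,-24,0],
    [0,0,-24,0],
    [0,0,-24,0],
    [0,0,-16,0],
    [0,0,-8,0],
    [0,0,0,0],
    [0,0,0,0],
    [0,0,0,0],
  ],
)

```text
clock: 6.23
tool_pos: [0.4618, 0.0137, 0.1239]
orientation: [-179.9, -0.1, -42.0]
force: [0.6, 0.1, -0.5]
opening: 0.0318
```

Run:
```python
from h import *
import pickle
o=get_obs();print(o['opening'],o['tool_pos'],o['force'],o['clock'])
a=snapshot('side');b=snapshot('scene');w=snapshot('wrist');pickle.dump((o,a,b,w),open('s5.pkl','wb'))
crop(a['image'],250,190,350,265,'s5a.png');crop(b['image'],260,160,380,250,'s5b.png');save(w['image'],'s5w.png')
```

```text
0.03182108083813011 [0.46177423 0.01372144 0.12385563] [ 0.60721658  0.10648506 -0.54862713] 6.2333
```

View pics/s5a.png

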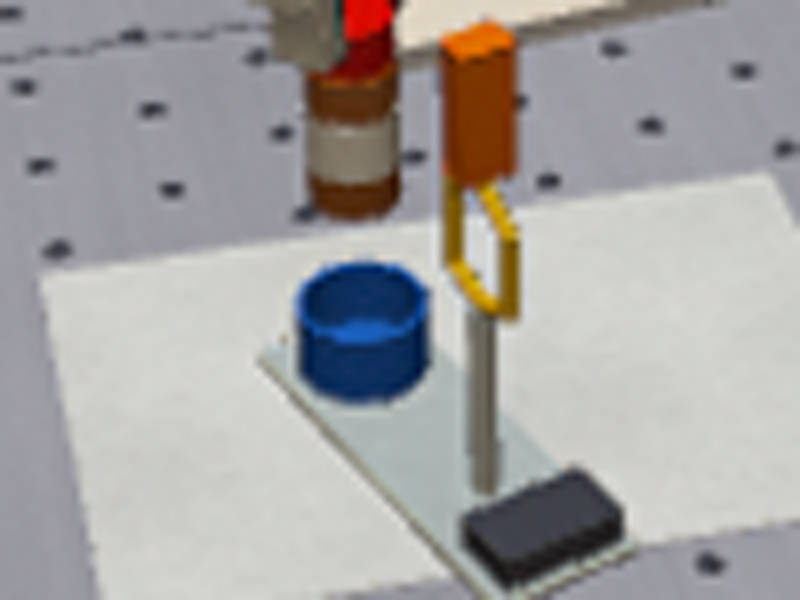

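View pics/s5b.png

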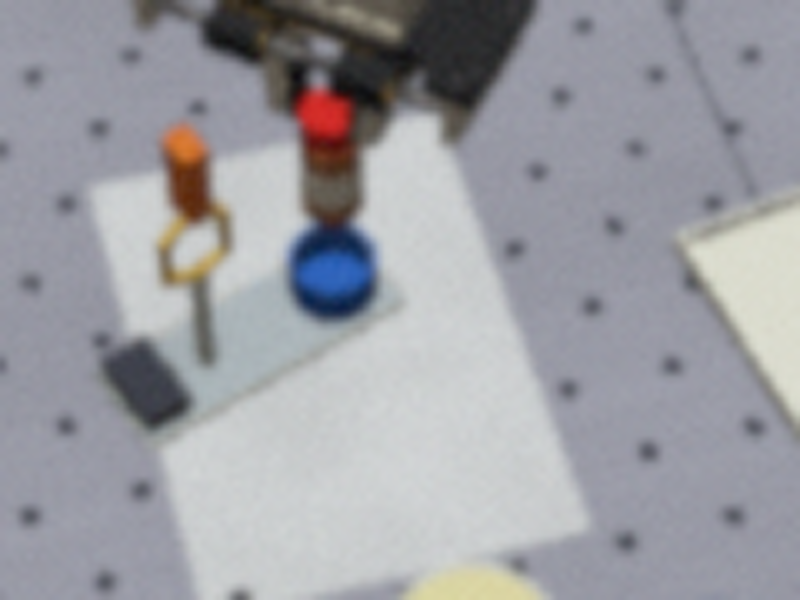

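View pics/s5w.png

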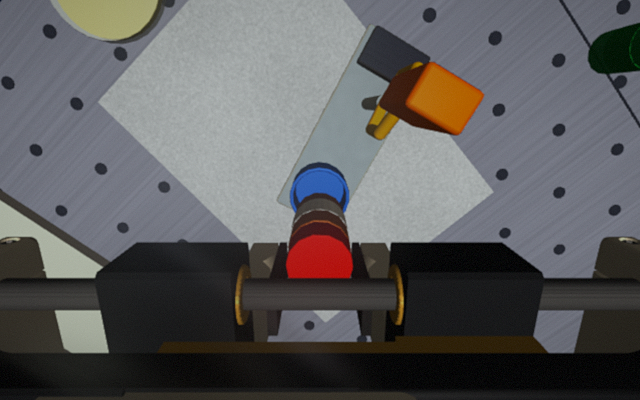

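Run:
```python
from h import *
import pickle
o,a,b,w=pickle.load(open('s5.pkl','rb'))
sa=lambda x,y:(250+x/8,190+y/8); sb=lambda x,y:(260+x/6.667,160+y/6.667)
print('cup',tri([(a,sa(363,303)),(b,sb(333.5,262))]),onz(a,sa(363,303),.036),onz(b,sb(333.5,262),.036),onz(w,(320,190),.036,o))
print('bot',tri([(a,sa(353.5,190)),(b,sb(331,215))]))
# overlay: project circles for carrier cup rim pred and bottle bottom/ TCP-based
def circ(P,r): return [(P[0]+r*np.cos(t),P[1]+r*np.sin(t),P[2]) for t in np.linspace(0,2*np.pi,60)]
for s,(x0,y0,x1,y1),n in((a,(250,190,350,265),'a'),(b,(260,160,380,250),'b')):
    k=800/(x1-x0); im=cv2.resize(s['image'][y0:y1,x0:x1],None,fx=k,fy=k,interpolation=cv2.INTER_CUBIC)
    for C,r,col in(((.462,.0133,.036),.025,(0,255,0)),((.4618,.0137,.0819),.017,(255,0,255)),((.4618,.0137,.1219),.017,(255,0,255))):
        pts=np.array([(proj(s,p)-[x0,y0])*k for p in circ(C,r)]).astype(int); cv2.polylines(im,[pts],True,col,1)
    save(im,'ov5%s.png'%n)
```

```text
cup (array([0.46332185, 0.01365866, 0.02987345]), np.float64(0.001778482924257372)) [0.4613287 0.0072429 0.036    ] [0.46898026 0.01181379 0.036     ] [0.46621498 0.00767508 0.036     ]
bot (array([0.463807  , 0.01391165, 0.07840436]), np.float64(0.006189733169560266))
```

View pics/ov5a.png

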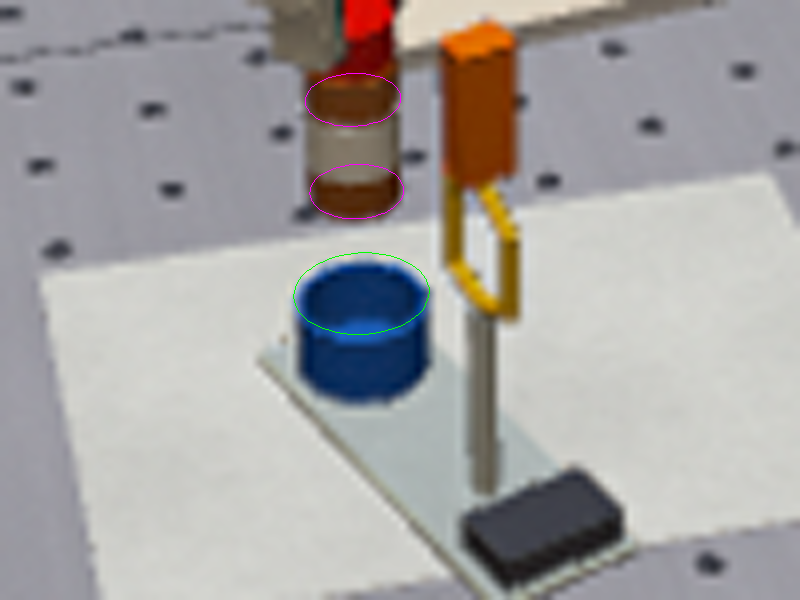

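View pics/ov5b.png

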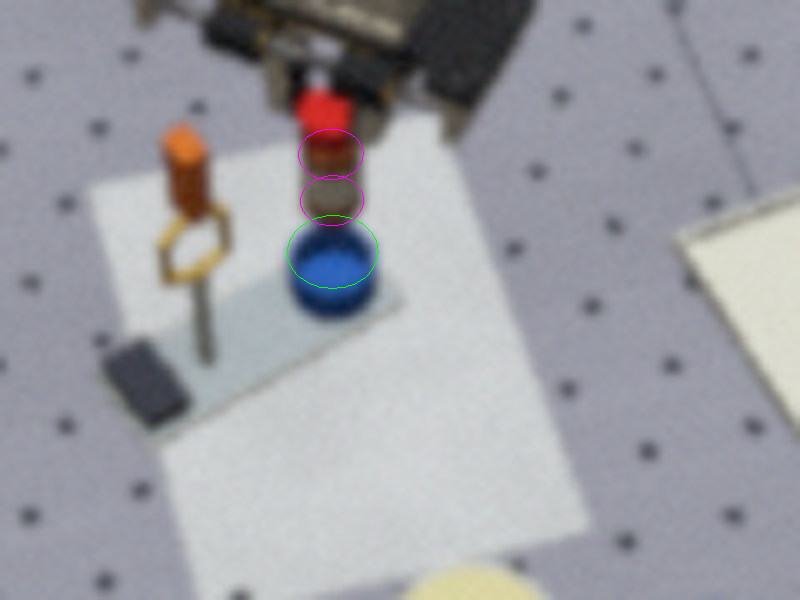

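Run:
```python
from h import *
import pickle
o,a,b,w=pickle.load(open('s5.pkl','rb'))
def circ(P,r): return [(P[0]+r*np.cos(t),P[1]+r*np.sin(t),P[2]) for t in np.linspace(0,2*np.pi,60)]
x0,y0,x1,y1=260,150,380,240;k=800/(x1-x0); im=cv2.resize(w['image'][y0:y1,x0:x1],None,fx=k,fy=k,interpolation=cv2.INTER_CUBIC)
for C,r,col in(((.462,.0133,.036),.025,(0,255,0)),((.466,.0077,.036),.025,(255,255,0)),((.4618,.0137,.0819),.017,(255,0,255)),((.4618,.0137,.1619),.017,(255,0,255))):
    pts=np.array([(proj(w,p,o)-[x0,y0])*k for p in circ(C,r)]).astype(int); cv2.polylines(im,[pts],True,col,1)
save(im,'ov5w.png')
```

```text
(no output)
```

View pics/ov5w.png

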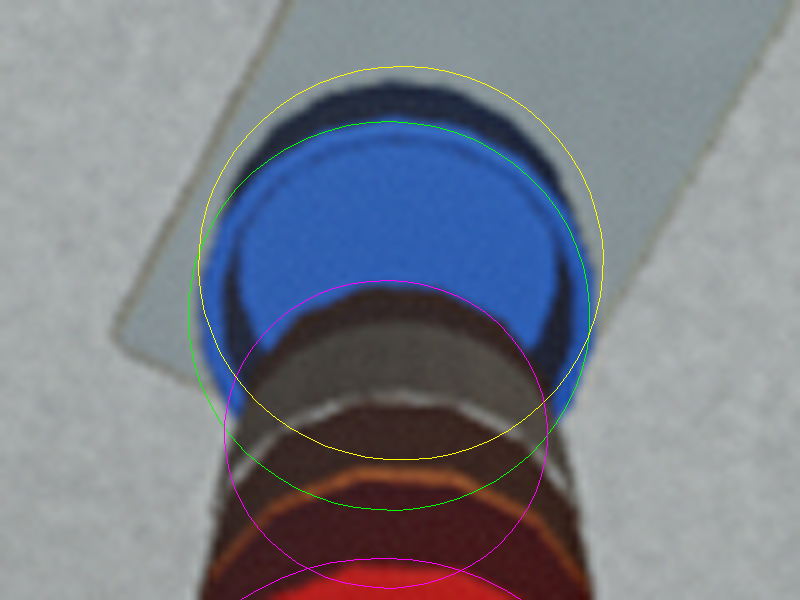

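>>> jog_arm(
  commands=[
    [0,0,-8,0],
    [0,0,-12,0],
    [0,0,-12,0],
    [0,0,-10,0],
    [0,0,-8,0],
    [0,0,-7,0],
    [0,0,-6,0],
    [0,0,-4,0],
    [0,0,-2,0],
    [0,0,-1,0],
  ],
)

```text
clock: 7.22
tool_pos: [0.461, 0.0135, 0.0526]
orientation: [180.0, -0.0, -42.0]
force: [0.0, -0.7, -0.0]
opening: 0.0315
```

>>> jog_arm(
  commands=[
    [0,0,-0.5,0],
    [0,0,-0.5,0],
    [0,0,0,0],
    [0,0,0,0],
    [0,0,0,0],
    [0,0,0,0],
    [0,0,0,0],
    [0,0,0,0],
    [0,0,0,0],
    [0,0,0,0],
  ],
)

```text
clock: 8.05
tool_pos: [0.461, 0.0135, 0.0518]
orientation: [-180.0, -0.0, -42.0]
force: [0.2, -1.1, -0.8]
opening: 0.0319
```

Run:
```python
from h import *
import pickle
o=get_obs();print(o['opening'],o['tool_pos'],o['force'],o['clock'])
a=snapshot('side');b=snapshot('scene');w=snapshot('wrist')
crop(a['image'],250,190,350,265,'s6a.png');save(w['image'],'s6w.png')
```

```text
0.03193635041717842 [0.46101542 0.01351817 0.05177402] [ 0.2401944  -1.13216519 -0.82931013] 8.05
```

View pics/s6a.png

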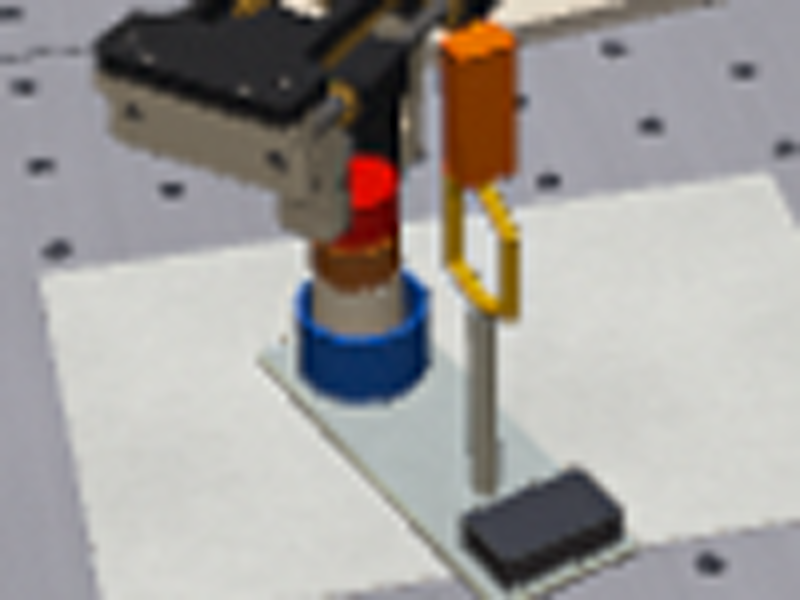

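View pics/s6w.png

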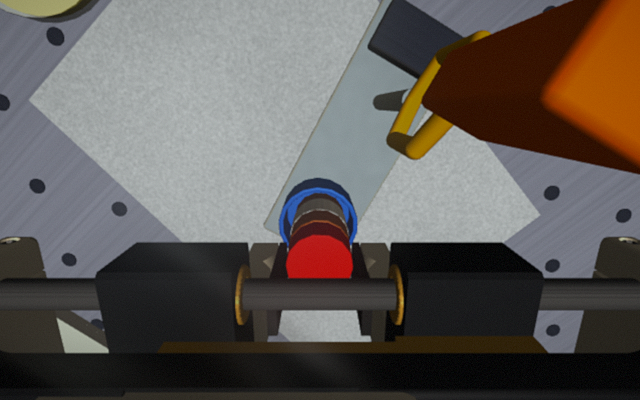

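Bottle is inside the cup, carrier undisturbed. Lower the last hair and release gently, then rise.

>>> jog_arm(
  commands=[
    [0,0,-0.5,0],
    [0,0,0,0],
    [0,0,0,0],
    [0,0,0,0],
    [0,0,0,0],
    [0,0,0,0],
    [0,0,0,0],
    [0,0,0,0],
    [0,0,0,0],
    [0,0,0,0],
  ],
  fingers=50,
)

```text
clock: 9.03
tool_pos: [0.461, 0.0135, 0.0513]
orientation: [180.0, -0.0, -42.0]
force: [0.2, 0.3, -0.5]
opening: 0.0502
```

>>> jog_arm(
  commands=[
    [0,0,10,0],
    [0,0,25,0],
    [0,0,35,0],
    [0,0,38,0],
    [0,0,38,0],
    [0,0,38,0],
    [0,0,30,0],
    [0,0,15,0],
    [0,0,0,0],
    [0,0,0,0],
  ],
)

```text
clock: 9.87
tool_pos: [0.4612, 0.0137, 0.2808]
orientation: [-179.9, -0.0, -42.0]
force: [0.2, -0.9, -1.7]
opening: 0.0499
```

Run:
```python
from h import *
import pickle
o=get_obs();print(o['opening'],o['tool_pos'],o['force'],o['clock'])
a=snapshot('side');b=snapshot('scene');w=snapshot('wrist');pickle.dump((o,a,b,w),open('s7.pkl','wb'))
crop(a['image'],250,110,410,230,'s7h.png');crop(a['image'],250,190,350,265,'s7a.png');crop(b['image'],260,160,380,250,'s7b.png');save(w['image'],'s7w.png')
crop(b['image'],360,150,440,240,'s7h2.png')
```

```text
0.049901121589913014 [0.46116236 0.01372434 0.2808468 ] [ 0.21670983 -0.89223827 -1.6523634 ] 9.8667
```

View pics/s7a.png

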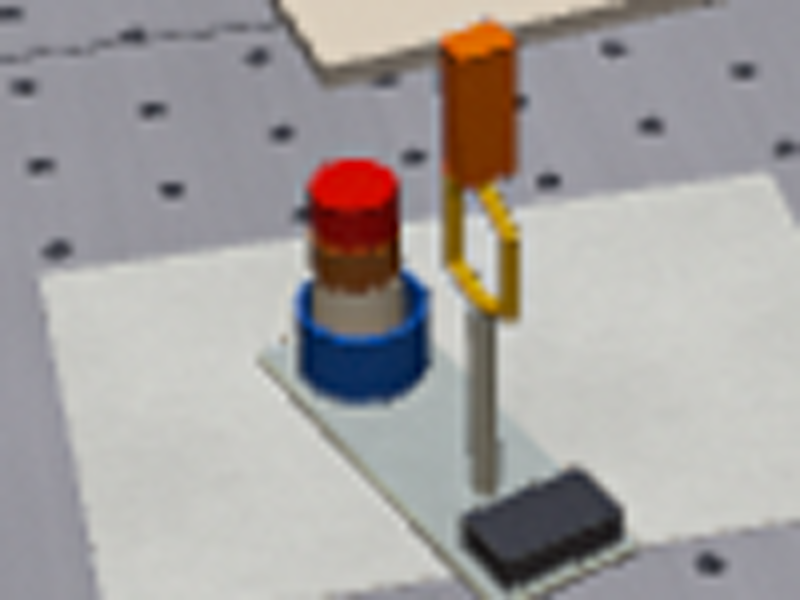

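View pics/s7w.png

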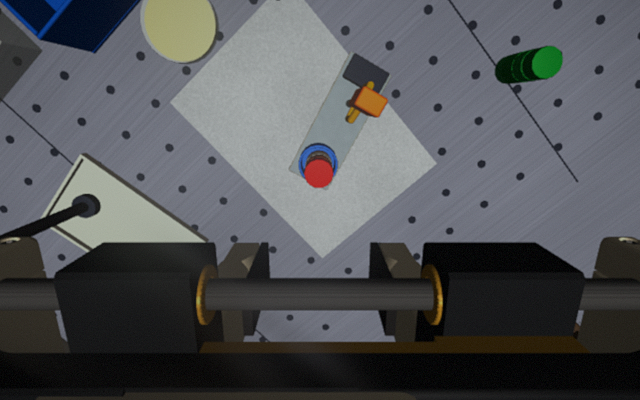

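View pics/s7h.png

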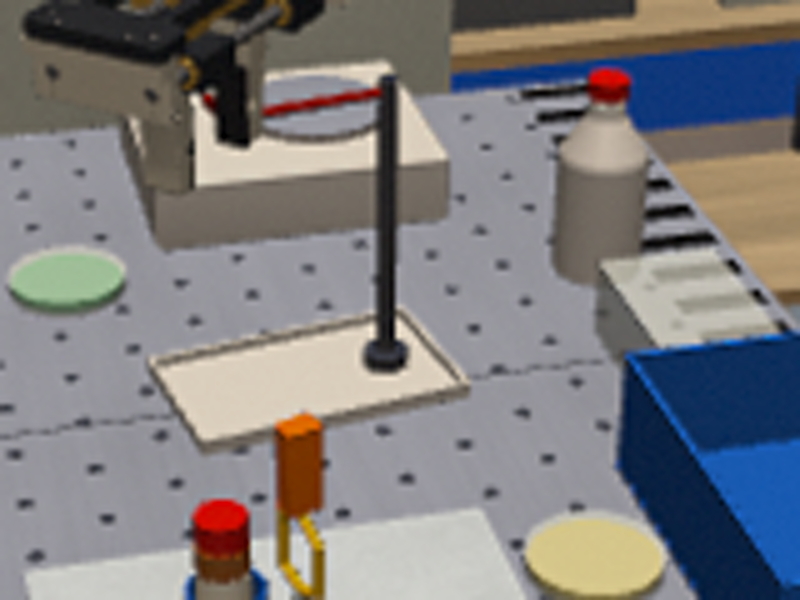

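Run:
```python
from h import *
import pickle
from scipy.optimize import least_squares
o,S=pickle.load(open('s0.pkl','rb'))
a,b,w=S['side'],S['scene'],S['wrist']
o5,a5,b5,w5=pickle.load(open('s5.pkl','rb'))
L=[onz(w5,p,.006,o5) for p in((302.75,150),(277.25,200.25))]; d=L[0]-L[1]; print('yaw from edge',np.degrees(np.arctan2(d[0],-d[1])), L)
R=[onz(w5,p,.006,o5) for p in((260+790/6.667,150),(260+655/6.667,150+250/6.667))]; d=R[0]-R[1]; print('yaw right',np.degrees(np.arctan2(d[0],-d[1])),R)
s2=lambda x,y:(250+x/5,110+y/5); c2=lambda x,y:(340+x/6,140+y/6)
obs=[(a,s2(225,118),(-.035,0,-.004)),(a,s2(206,98),(-.048,0,.014)),(a,s2(388,78),(.08,0,.007)),(a,s2(386,350),(.08,0,-.205)),
(b,c2(292,137),(-.035,0,-.004)),(b,c2(286,98),(-.048,0,.014)),(b,c2(404,266),(.08,0,.007)),(b,c2(342,495),(.08,0,-.205))]
def P(p,q): c,s=np.cos(p[2]),np.sin(p[2]); return (p[0]+c*q[0]-s*q[1],p[1]+s*q[0]+c*q[1],.219+q[2])
def f(p): return np.hstack([proj(s,P(p,q))-uv for s,uv,q in obs])
r=least_squares(f,[.55,.277,.17],x_scale=[.01,.01,.05]);print(r.x,np.degrees(r.x[2]),f(r.x).reshape(-1,2).round(1))
crop(a['image'],285,120,335,145,'hk.png')
crop(b['image'],380,150,410,190,'hk2.png')
```

```text
yaw from edge 20.384400231565856 [array([ 4.98021117e-01, -4.75638672e-04,  6.00000000e-03]), array([0.47990692, 0.0482726 , 0.006     ])]
yaw right 21.662876939454527 [array([ 0.45320527, -0.05023716,  0.006     ]), array([ 0.43919457, -0.01496332,  0.006     ])]
[0.55261527 0.27765165 0.14937285] 8.558433820303247 [[ 0.4 -0.3]
 [ 0.2 -0.8]
 [ 0.4 -0.8]
 [ 0.2 -0.4]
 [-0.2 -0.6]
 [-0.4 -0.4]
 [-0.   0.6]
 [-0.4 -1. ]]
```

View pics/hk.png

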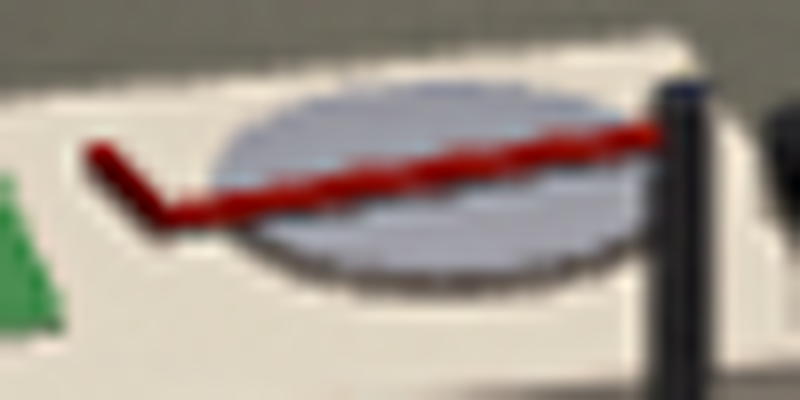

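View pics/hk2.png

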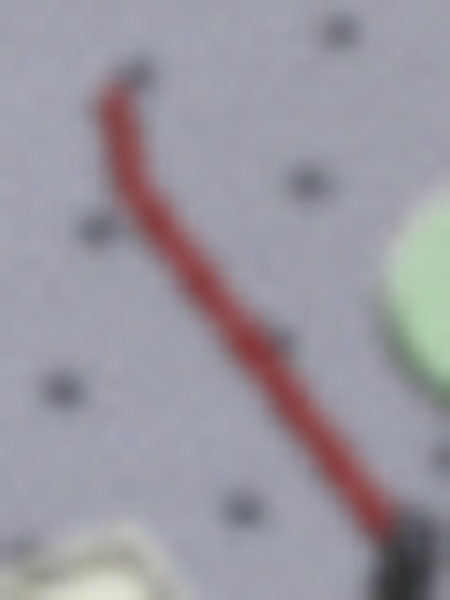

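>>> jog_arm(
  commands=[
    [3,-8,0,6],
    [3,-8,0,6],
    [3,-8,0,6],
    [3,-8,0,6],
    [3,-8,0,6],
    [3,-8,0,6],
    [3,-8,0,6],
    [3,-8,0,6],
    [3,-8,0,6],
    [2,-8,0,6],
  ],
  fingers=60,
)

```text
clock: 10.85
tool_pos: [0.4896, -0.067, 0.2788]
orientation: [-180.0, 0.2, 18.3]
force: [-0.2, -0.2, -0.5]
opening: 0.06
```

Run:
```python
from h import *
import pickle
o=get_obs();w=snapshot('wrist');save(w['image'],'w8.png');pickle.dump((o,w),open('w8.pkl','wb'));print(o['tool_pos'],o['orientation'])
print(proj(w,(.4898,-.067,.197),o))
```

```text
[ 0.48962589 -0.06702561  0.27880414] [-1.79983332e+02  1.50446192e-01  1.82909366e+01]
[318.71184557 199.27155132]
```

View pics/w8.png

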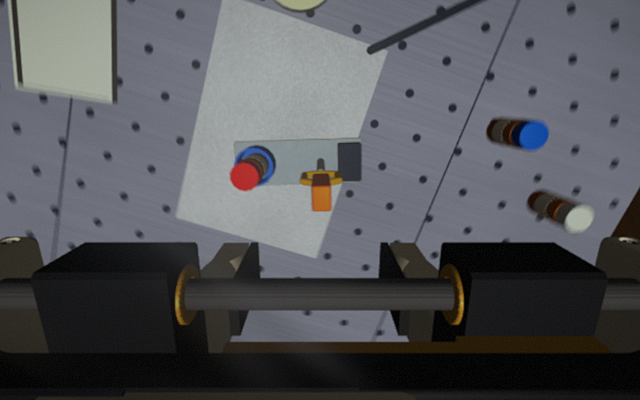

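>>> jog_arm(
  commands=[
    [0,-0.5,-10,1.5],
    [0,-0.5,-20,0],
    [0,0,-22,0],
    [0,0,-22,0],
    [0,0,-20,0],
    [0,0,-15,0],
    [0,0,-10,0],
    [0,0,-4,0],
    [0,0,-1,0],
    [0,0,0,0],
  ],
  fingers=50,
)

```text
clock: 11.73
tool_pos: [0.4902, -0.0675, 0.1565]
orientation: [180.0, 0.0, 19.5]
force: [0.2, 0.9, 0.7]
opening: 0.0501
```

Run:
```python
from h import *
import pickle
o=get_obs();w=snapshot('wrist');save(w['image'],'w9.png');a=snapshot('side');crop(a['image'],250,160,370,250,'s9a.png');print(o['tool_pos'],o['orientation'],o['force'])
```

```text
[ 0.490214   -0.06750293  0.1564802 ] [1.79985070e+02 2.22358686e-03 1.94796276e+01] [0.19011845 0.86765298 0.70414877]
```

View pics/w9.png

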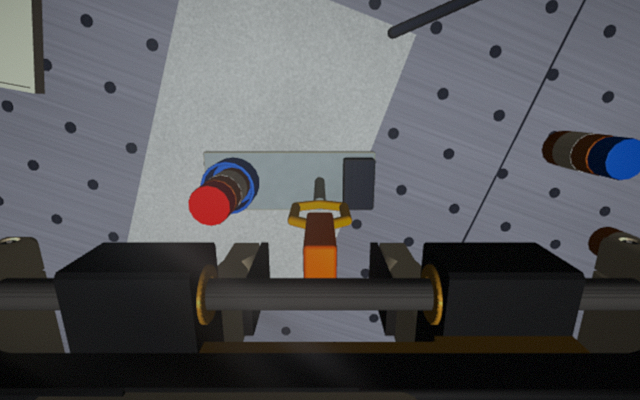

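View pics/s9a.png

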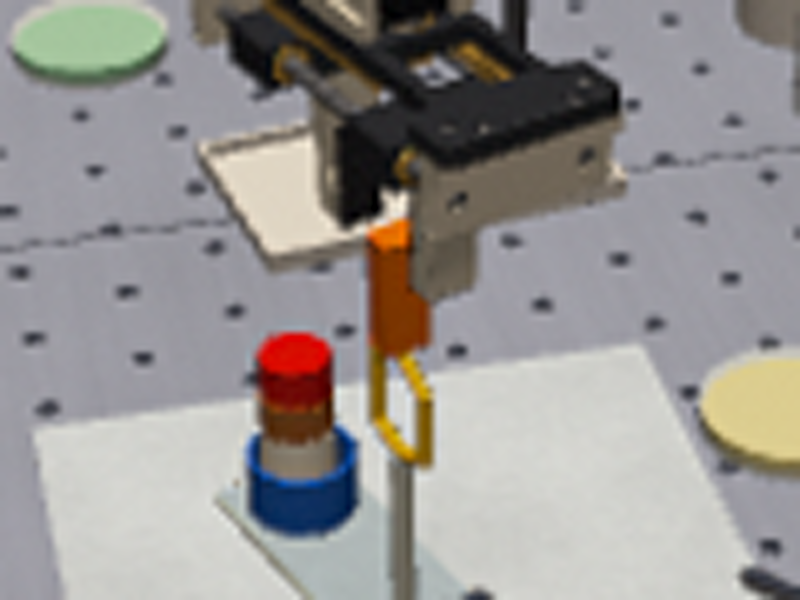

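>>> jog_arm(
  commands=[
    [0,0,0,0],
    [0,0,0,0],
    [0,0,0,0],
    [0,0,0,0],
    [0,0,0,0],
    [0,0,0,0],
    [0,0,0,0],
    [0,0,0,0],
    [0,0,0,0],
    [0,0,0,0],
  ],
  fingers=22,
)

```text
clock: 12.67
tool_pos: [0.49, -0.0675, 0.1562]
orientation: [180.0, 0.0, 19.5]
force: [0.8, -1.0, -0.0]
opening: 0.0216
```

>>> jog_arm(
  commands=[
    [0,0,0,0],
    [0,0,0,0],
    [0,0,0,0],
    [0,0,0,0],
    [0,0,0,0],
    [0,0,0,0],
    [0,0,0,0],
    [0,0,0,0],
    [0,0,0,0],
    [0,0,0,0],
  ],
  fingers=5,
)

```text
clock: 13.5
tool_pos: [0.49, -0.0676, 0.1563]
orientation: [180.0, -0.0, 19.5]
force: [-0.4, -1.1, -0.9]
opening: 0.0159
```

>>> jog_arm(
  commands=[
    [0,0,1,0],
    [0,0,2,0],
    [0,0,3,0],
    [0,0,4,0],
    [0,0,5,0],
    [0,0,5,0],
    [0,0,5,0],
    [0,0,5,0],
    [0,0,3,0],
    [0,0,2,0],
  ],
)

```text
clock: 14.33
tool_pos: [0.4902, -0.0675, 0.1919]
orientation: [180.0, -0.0, 19.5]
force: [0.3, -0.2, -3.4]
opening: 0.016
```

Run:
```python
from h import *
import pickle
o=get_obs();w=snapshot('wrist');save(w['image'],'w10.png');a=snapshot('side');crop(a['image'],240,160,400,280,'s10a.png');print(o['tool_pos'],o['orientation'],o['force'],o['moment'],o['opening'])
b=snapshot('scene');crop(b['image'],250,150,370,240,'s10b.png')
```

```text
[ 0.49021708 -0.06747836  0.19192581] [ 1.79993136e+02 -4.81786262e-02  1.95011582e+01] [ 0.34184542 -0.18879034 -3.43720258] [-0.1997192  -0.03558825 -0.00249263] 0.015985681130633683
```

View pics/s10a.png

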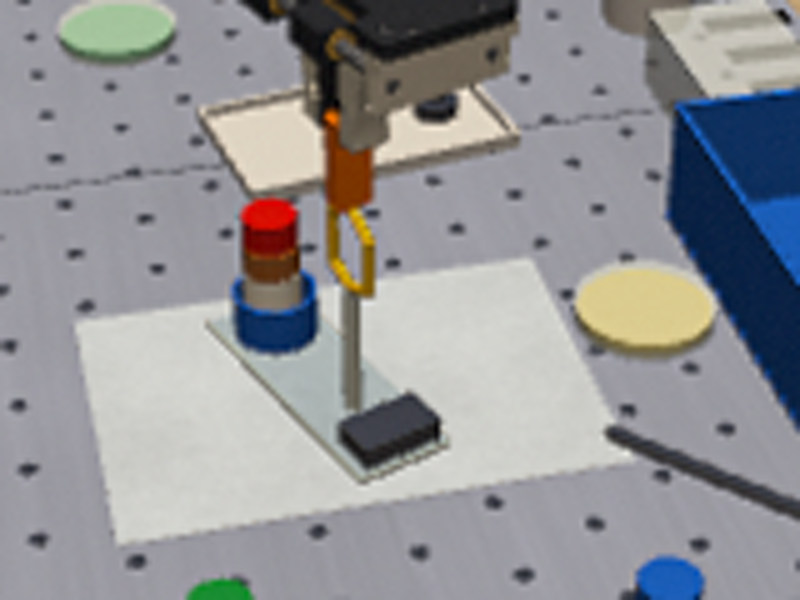

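View pics/s10b.png

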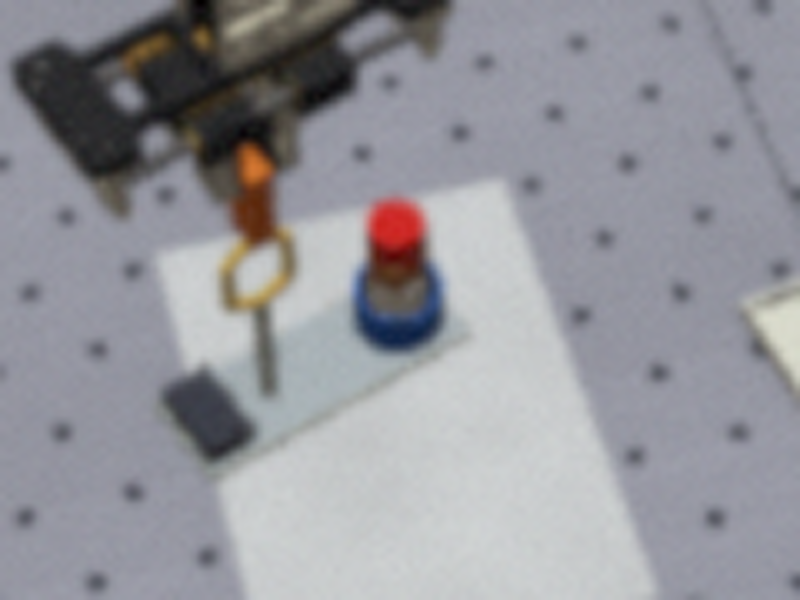

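>>> jog_arm(
  commands=[
    [0,0,3,0],
    [0,2,6,-0.5],
    [0,4,9,-1],
    [-1,7,11,-1.5],
    [-1,10,11,-1.5],
    [-1,14,11,-1.5],
    [-1,17,9,-1.5],
    [-1,19,7,-1.5],
    [-1,20,4,-1],
    [-1,20,1,-0.5],
  ],
)

```text
clock: 15.32
tool_pos: [0.4832, 0.0465, 0.2647]
orientation: [-180.0, -0.1, 8.9]
force: [0.5, -0.5, -3.6]
opening: 0.0156
```

>>> jog_arm(
  commands=[
    [-2,20,0,0],
    [-2,20,0,0],
    [-2,20,0,0],
    [-2,20,0,0],
    [-2,20,0,0],
    [-2,20,0,0],
    [-2,20,0,0],
    [-1,18,0,0],
    [0,16,0,0],
    [0,13,0,0],
  ],
)

```text
clock: 16.15
tool_pos: [0.4679, 0.2339, 0.2635]
orientation: [-180.0, -0.0, 9.0]
force: [0.4, 0.2, -4.1]
opening: 0.0156
```

>>> jog_arm(
  commands=[
    [0,11,0,0],
    [0,9,0,0],
    [0,7,0,0],
    [0,4,0,0],
    [0,1,0,0],
    [0,0,0,0],
    [0,0,0,0],
    [0,0,0,0],
    [0,0,0,0],
    [0,0,0,0],
  ],
)

```text
clock: 16.98
tool_pos: [0.468, 0.2642, 0.2634]
orientation: [-180.0, -0.0, 9.0]
force: [0.7, -0.3, -3.4]
opening: 0.0156
```

Run:
```python
from h import *
import pickle
o=get_obs();w=snapshot('wrist');a=snapshot('side');b=snapshot('scene');print(o['tool_pos'],o['orientation'],o['force'],o['moment'],o['opening'],o['clock'])
pickle.dump((o,a,b,w),open('s11.pkl','wb'))
crop(a['image'],250,100,370,190,'s11a.png');crop(b['image'],340,120,440,195,'s11b.png');save(w['image'],'s11w.png')
```

```text
[0.46801784 0.26418254 0.26339927] [-1.79991532e+02 -1.02271268e-02  8.97625289e+00] [ 0.71277631 -0.34016599 -3.42208582] [-0.34869282  0.0684562   0.04249323] 0.01561510120918482 16.9833
```

View pics/s11a.png

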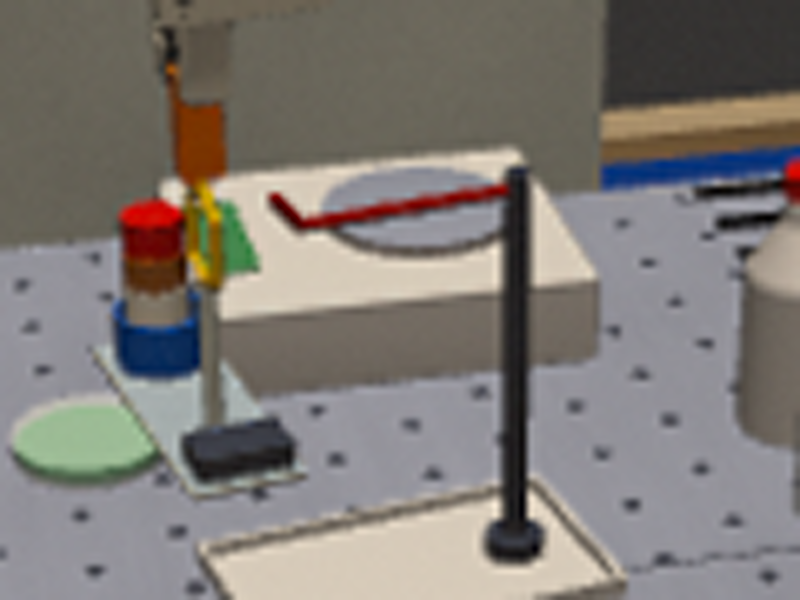

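View pics/s11b.png

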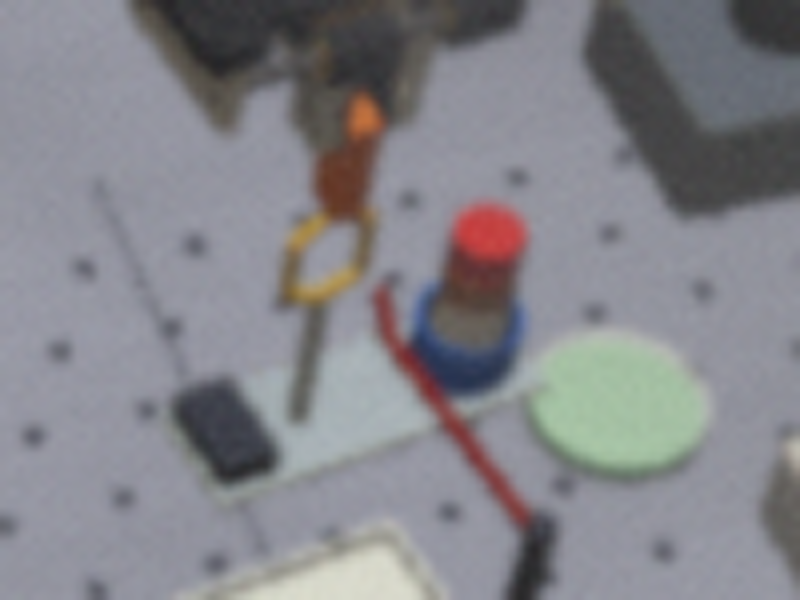

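View pics/s11w.png

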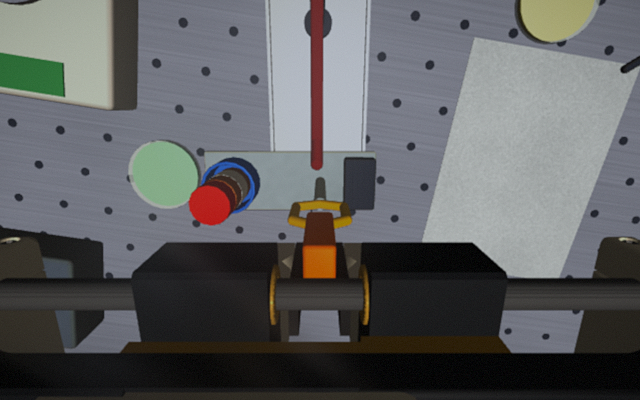

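>>> jog_arm(
  commands=[
    [1,1.5,1.5,0],
    [3,0.5,0,0],
    [5,0.8,0,0],
    [6,1,0,0],
    [7,1.1,0,0],
    [7,1.1,0,0],
    [6,1,0,0],
    [5,0.8,0,0],
    [3,0.5,0,0],
    [0,0,0,0],
  ],
)

```text
clock: 17.97
tool_pos: [0.5116, 0.2728, 0.2644]
orientation: [180.0, 0.0, 9.0]
force: [0.0, -0.3, -3.6]
opening: 0.0155
```

Run:
```python
from h import *
import pickle
o=get_obs();w=snapshot('wrist');a=snapshot('side');b=snapshot('scene');print(o['tool_pos'],o['orientation'],o['force'],o['moment'],o['opening'],o['clock'])
crop(a['image'],260,100,340,160,'s12a.png');crop(b['image'],350,130,420,182,'s12b.png');crop(w['image'],200,120,440,300,'s12w.png')
```

```text
[0.51163546 0.27283368 0.26438344] [1.79979776e+02 1.89395905e-02 8.97282948e+00] [ 0.04401883 -0.28137189 -3.59361202] [-0.28688402 -0.0716533  -0.04667628] 0.015520187932802637 17.9667
```

View pics/s12a.png

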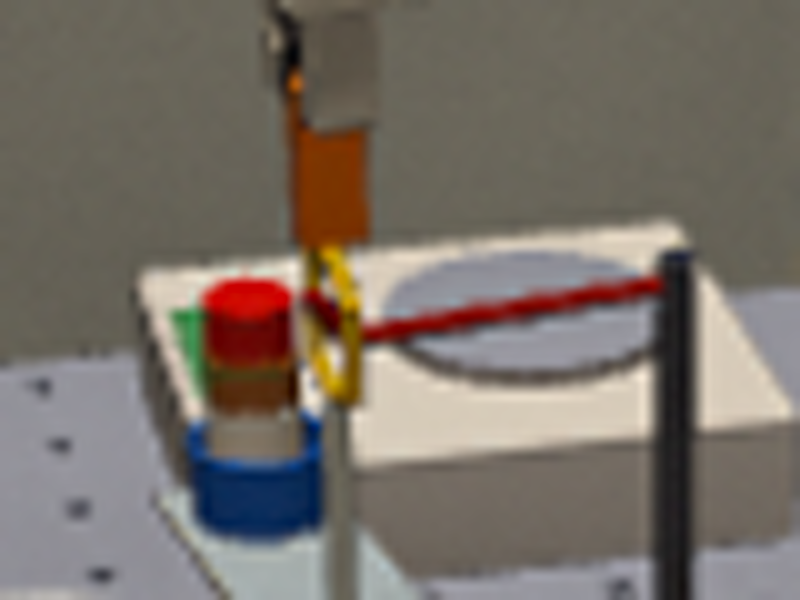

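View pics/s12b.png

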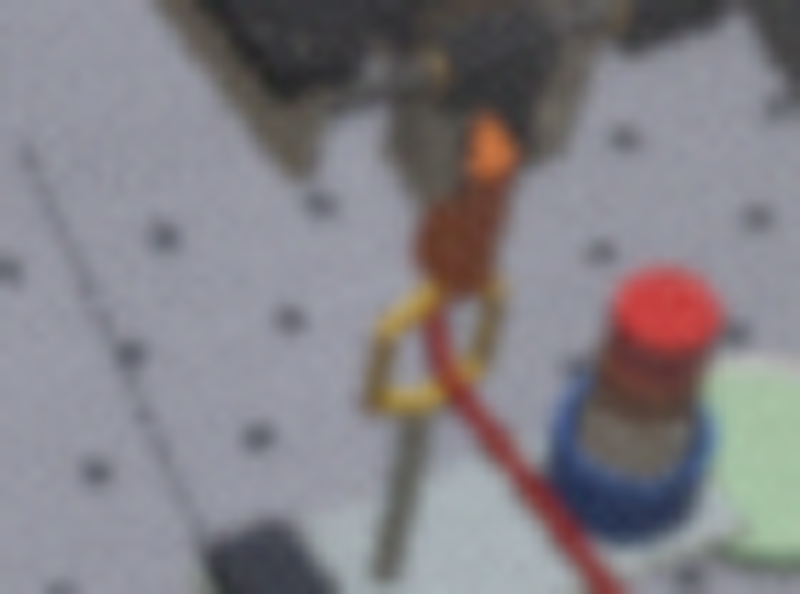

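View pics/s12w.png

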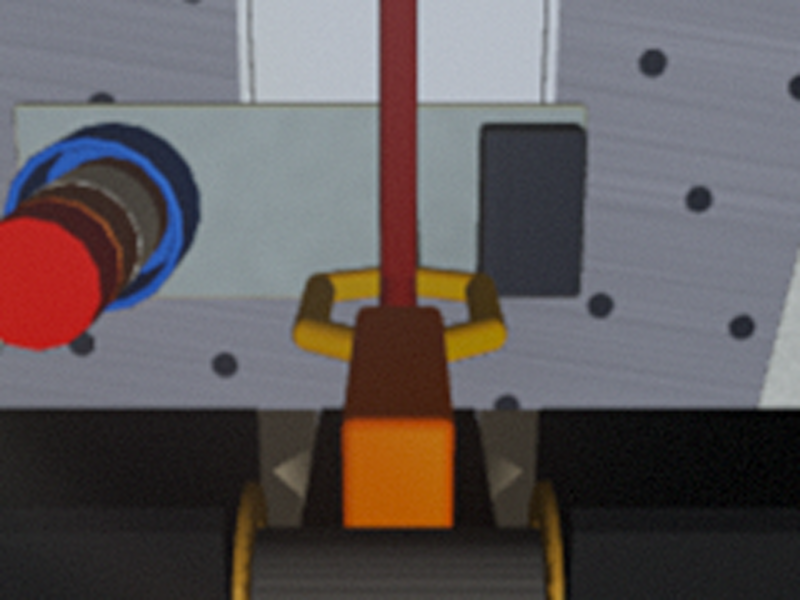

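>>> jog_arm(
  commands=[
    [2,0.3,0,0],
    [4,0.6,0,0],
    [5,0.8,0,0],
    [6,0.9,0,0],
    [6,0.9,0,0],
    [6,0.9,0,0],
    [5,0.8,0,0],
    [4,0.6,0,0],
    [2,0.3,0,0],
    [1,0.2,0,0],
  ],
)

```text
clock: 18.95
tool_pos: [0.5523, 0.279, 0.2645]
orientation: [180.0, 0.0, 9.0]
force: [0.5, 0.4, -3.8]
opening: 0.0159
```

>>> jog_arm(
  commands=[
    [0,0,-1,0],
    [0,0,-3,0],
    [0,0,-4,0],
    [0,0,-4,0],
    [0,0,-3,0],
    [0,0,-2,0],
    [0,0,-1,0],
    [0,0,-1,0],
    [0,0,-1,0],
    [0,0,0,0],
  ],
)

```text
clock: 19.78
tool_pos: [0.5519, 0.2791, 0.2446]
orientation: [180.0, 0.0, 9.0]
force: [-0.4, -0.1, -4.2]
opening: 0.0155
```

Run:
```python
from h import *
import pickle
o=get_obs();w=snapshot('wrist');a=snapshot('side');b=snapshot('scene');print(o['tool_pos'],o['orientation'],o['force'],o['moment'],o['opening'],o['clock'])
crop(a['image'],270,100,350,160,'s13a.png');crop(b['image'],350,130,420,182,'s13b.png');crop(w['image'],200,120,440,300,'s13w.png')
```

```text
[0.55194388 0.27908664 0.2446483 ] [1.79999536e+02 6.03257247e-03 8.99910540e+00] [-0.43533681 -0.06745901 -4.21734595] [-0.20190818  0.07978638 -0.03287775] 0.015505438189012068 19.7833
```

View pics/s13a.png

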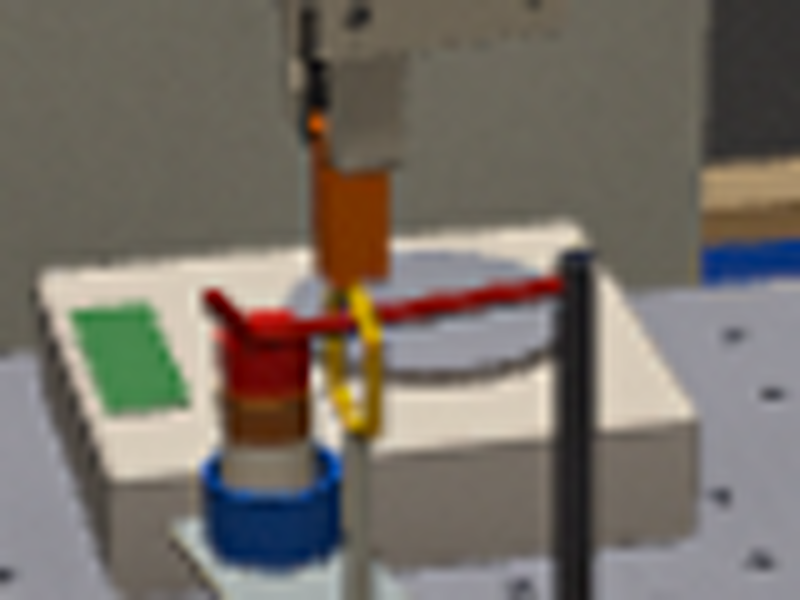

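View pics/s13w.png

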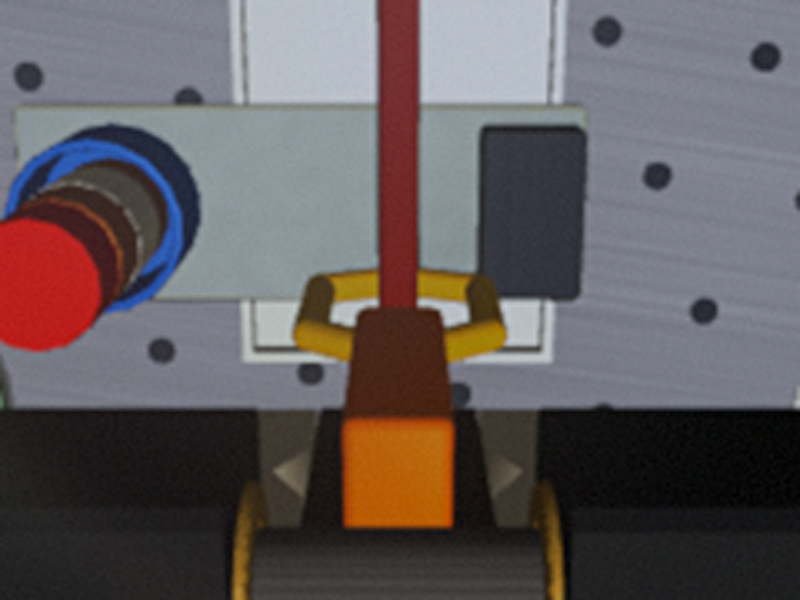

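Still in the air, just above the seat. Lower 0.5 mm at a time watching the force.

>>> jog_arm(
  commands=[
    [0,0,-0.5,0],
    [0,0,-0.5,0],
    [0,0,-0.5,0],
    [0,0,-0.5,0],
    [0,0,-0.5,0],
    [0,0,-0.5,0],
    [0,0,0,0],
    [0,0,0,0],
    [0,0,0,0],
    [0,0,0,0],
  ],
)

```text
clock: 20.77
tool_pos: [0.552, 0.2791, 0.2418]
orientation: [-180.0, -0.0, 9.0]
force: [0.4, -0.2, -4.4]
opening: 0.0159
```

>>> jog_arm(
  commands=[
    [0,0,-0.5,0],
    [0,0,-0.5,0],
    [0,0,0,0],
    [0,0,0,0],
    [0,0,0,0],
    [0,0,0,0],
    [0,0,0,0],
    [0,0,0,0],
    [0,0,0,0],
    [0,0,0,0],
  ],
)

```text
clock: 21.6
tool_pos: [0.552, 0.2791, 0.2408]
orientation: [-180.0, -0.0, 9.0]
force: [-0.2, 0.1, -4.6]
opening: 0.0156
```

>>> jog_arm(
  commands=[
    [0,0,-0.5,0],
    [0,0,0,0],
    [0,0,0,0],
    [0,0,-0.5,0],
    [0,0,0,0],
    [0,0,0,0],
    [0,0,0,0],
    [0,0,0,0],
    [0,0,0,0],
    [0,0,0,0],
  ],
)

```text
clock: 22.43
tool_pos: [0.5521, 0.2792, 0.2399]
orientation: [-180.0, -0.0, 9.0]
force: [0.7, 0.6, -2.1]
opening: 0.0153
```

>>> jog_arm(
  commands=[
    [0,0,-0.5,0],
    [0,0,0,0],
    [0,0,0,0],
    [0,0,-0.5,0],
    [0,0,0,0],
    [0,0,0,0],
    [0,0,0,0],
    [0,0,0,0],
    [0,0,0,0],
    [0,0,0,0],
  ],
)

```text
clock: 23.27
tool_pos: [0.5524, 0.2792, 0.2396]
orientation: [-180.0, -0.1, 9.0]
force: [-1.2, -0.0, 5.0]
opening: 0.0159
```

>>> jog_arm(
  commands=[
    [0,0,0.3,0],
    [0,0,0,0],
    [0,0,0,0],
    [0,0,0,0],
    [0,0,0,0],
    [0,0,0,0],
    [0,0,0,0],
    [0,0,0,0],
    [0,0,0,0],
    [0,0,0,0],
  ],
  fingers=15,
)

```text
clock: 24.1
tool_pos: [0.5523, 0.2792, 0.2396]
orientation: [-180.0, -0.1, 9.0]
force: [-0.4, 0.7, 4.8]
opening: 0.0156
```

>>> jog_arm(
  commands=[
    [0,0,0,0],
    [0,0,0,0],
    [0,0,0,0],
    [0,0,0,0],
    [0,0,0,0],
    [0,0,0,0],
    [0,0,0,0],
    [0,0,0,0],
    [0,0,0,0],
    [0,0,0,0],
  ],
  fingers=16,
)

```text
clock: 24.93
tool_pos: [0.5518, 0.279, 0.2388]
orientation: [180.0, 0.0, 9.0]
force: [-0.1, 1.4, 0.7]
opening: 0.0159
```

>>> jog_arm(
  commands=[
    [0,0,0,0],
    [0,0,0,0],
    [0,0,0,0],
    [0,0,0,0],
    [0,0,0,0],
    [0,0,0,0],
    [0,0,0,0],
    [0,0,0,0],
    [0,0,0,0],
    [0,0,0,0],
  ],
  fingers=16.7,
)

```text
clock: 25.77
tool_pos: [0.552, 0.2791, 0.239]
orientation: [180.0, 0.0, 9.0]
force: [-0.6, 1.8, -1.2]
opening: 0.0171
```

>>> jog_arm(
  commands=[
    [0,0,0,0],
    [0,0,0,0],
    [0,0,0,0],
    [0,0,0,0],
    [0,0,0,0],
    [0,0,0,0],
    [0,0,0,0],
    [0,0,0,0],
    [0,0,0,0],
    [0,0,0,0],
  ],
  fingers=17.4,
)

```text
clock: 26.6
tool_pos: [0.552, 0.2791, 0.239]
orientation: [180.0, 0.0, 9.0]
force: [-0.2, 1.8, -1.5]
opening: 0.0175
```

Run:
```python
from h import *
import pickle
o=get_obs();w=snapshot('wrist');a=snapshot('side');b=snapshot('scene');print(o['tool_pos'],o['orientation'],o['force'],o['moment'],o['opening'],o['clock'])
crop(a['image'],270,100,350,160,'s14a.png');crop(b['image'],350,130,420,182,'s14b.png');crop(w['image'],200,120,440,300,'s14w.png')
```

```text
[0.55196228 0.27906559 0.23904428] [1.79998722e+02 2.12645658e-03 8.99892036e+00] [-0.18222954  1.75618265 -1.47227072] [ 0.41706505  0.07063286 -0.05156114] 0.017466416386713902 26.6
```

View pics/s14b.png

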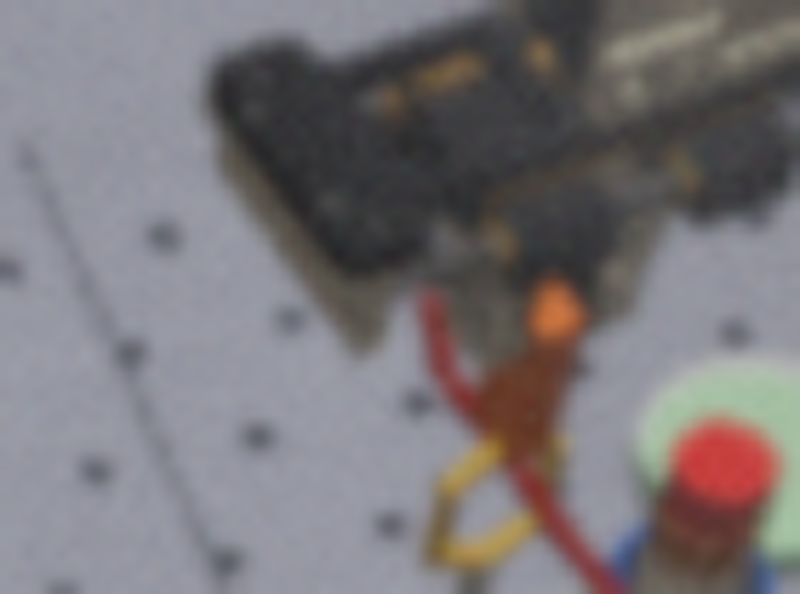

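View pics/s14w.png

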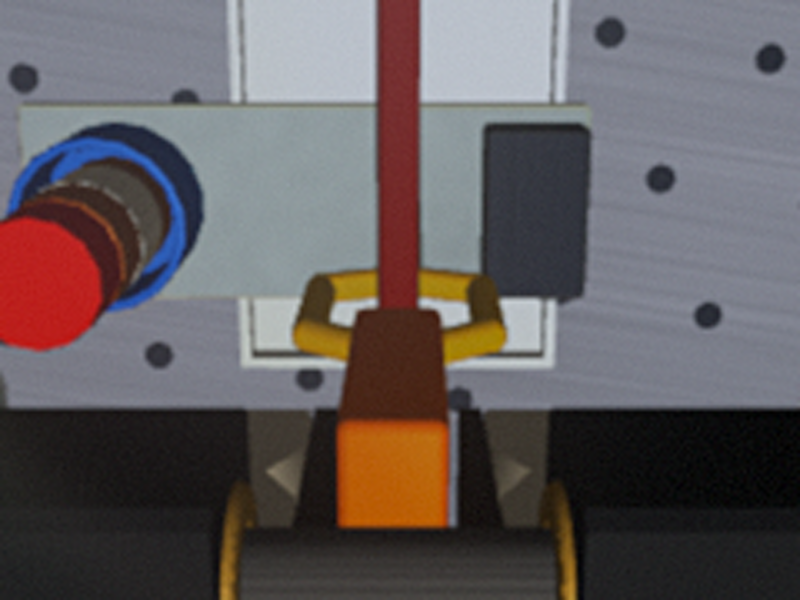

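>>> jog_arm(
  commands=[
    [0,0,0,0],
    [0,0,0,0],
    [0,0.2,0,0],
    [0,0.2,0,0],
    [0,0.2,0,0],
    [-0.1,0.2,0,0],
    [0,0.2,0,0],
    [0,0.2,0,0],
    [-0.1,0.2,0,0],
    [0,0.1,0,0],
  ],
  fingers=18.4,
)

```text
clock: 27.58
tool_pos: [0.5518, 0.2806, 0.239]
orientation: [180.0, 0.0, 9.0]
force: [-0.4, 1.3, -0.6]
opening: 0.0185
```

>>> jog_arm(
  commands=[
    [0,0,0,0],
    [0,0,0,0],
    [0,0.2,0,0],
    [0,0.2,0,0],
    [0,0.2,0,0],
    [-0.1,0.2,0,0],
    [0,0.2,0,0],
    [0,0.2,0,0],
    [-0.1,0.2,0,0],
    [0,0.1,0,0],
  ],
  fingers=19.4,
)

```text
clock: 28.42
tool_pos: [0.5516, 0.2821, 0.2391]
orientation: [-180.0, -0.0, 9.0]
force: [-0.1, 1.1, -1.1]
opening: 0.0194
```

>>> jog_arm(
  commands=[
    [0,0,0,0],
    [0,0,0,0],
    [0,0.2,0,0],
    [0,0.2,0,0],
    [0,0.2,0,0],
    [-0.1,0.2,0,0],
    [0,0.2,0,0],
    [0,0.2,0,0],
    [-0.1,0.2,0,0],
    [0,0.1,0,0],
  ],
  fingers=20.4,
)

```text
clock: 29.25
tool_pos: [0.5514, 0.2836, 0.2391]
orientation: [180.0, -0.0, 9.0]
force: [0.3, 0.8, -0.1]
opening: 0.0204
```

Run:
```python
from h import *
import pickle
o=get_obs();w=snapshot('wrist');a=snapshot('side');b=snapshot('scene');print(o['tool_pos'],o['orientation'],o['force'],o['moment'],o['opening'],o['clock'])
crop(a['image'],270,100,350,160,'s15a.png');crop(b['image'],350,130,420,182,'s15b.png');crop(w['image'],200,120,440,300,'s15w.png')
```

```text
[0.55137335 0.28361179 0.2390672 ] [ 1.79998731e+02 -3.67319693e-04  9.00248112e+00] [ 0.34475039  0.77199652 -0.11937718] [ 0.11346034  0.06404068 -0.00542962] 0.02038762035742697 29.25
```

View pics/s15w.png

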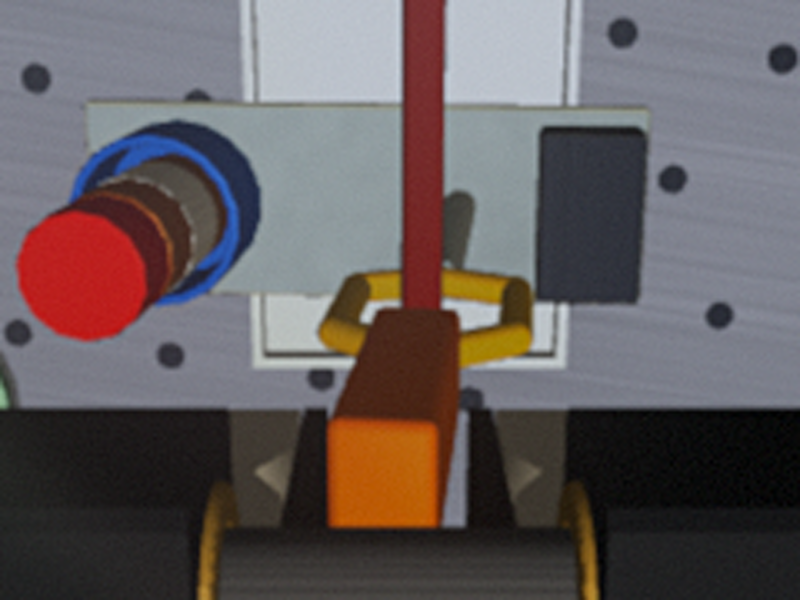

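View pics/s15a.png

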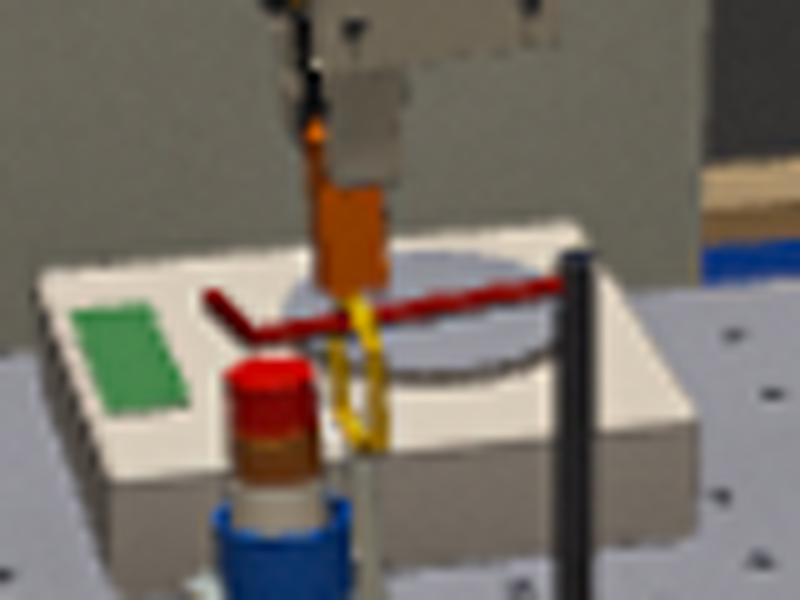

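>>> jog_arm(
  commands=[
    [0,0,0,0],
    [0,0,0,0],
    [0,0.2,0,0],
    [0,0.2,0,0],
    [0,0.2,0,0],
    [-0.1,0.2,0,0],
    [0,0.2,0,0],
    [0,0.2,0,0],
    [-0.1,0.2,0,0],
    [0,0.1,0,0],
  ],
  fingers=21.6,
)

```text
clock: 30.23
tool_pos: [0.5512, 0.2851, 0.2391]
orientation: [180.0, 0.0, 9.0]
force: [0.7, -0.0, 0.5]
opening: 0.0216
```

>>> jog_arm(
  commands=[
    [0,0,0,0],
    [0,0,0,0],
    [0,0.2,0,0],
    [0,0.2,0,0],
    [0,0.2,0,0],
    [-0.1,0.2,0,0],
    [0,0.2,0,0],
    [0,0.2,0,0],
    [-0.1,0.2,0,0],
    [0,0.1,0,0],
  ],
  fingers=22.8,
)

```text
clock: 31.07
tool_pos: [0.5509, 0.2866, 0.239]
orientation: [180.0, 0.0, 9.0]
force: [0.2, -0.2, 0.4]
opening: 0.0232
```

>>> jog_arm(
  commands=[
    [0,0,0,0],
    [0,0,0,0],
    [0,0.2,0,0],
    [0,0.2,0,0],
    [0,0.2,0,0],
    [-0.1,0.2,0,0],
    [0,0.2,0,0],
    [0,0.2,0,0],
    [-0.1,0.2,0,0],
    [0,0.1,0,0],
  ],
  fingers=24,
)

```text
clock: 31.9
tool_pos: [0.5508, 0.2881, 0.2391]
orientation: [180.0, -0.0, 9.0]
force: [-0.2, -0.4, 0.5]
opening: 0.0241
```

Run:
```python
from h import *
import pickle
o=get_obs();w=snapshot('wrist');a=snapshot('side');b=snapshot('scene');print(o['tool_pos'],o['orientation'],o['force'],o['moment'],o['opening'],o['clock'])
crop(a['image'],270,100,350,160,'s16a.png');crop(b['image'],350,130,420,182,'s16b.png');crop(w['image'],200,120,440,300,'s16w.png')
```

```text
[0.55077029 0.28809222 0.23909589] [ 1.79999180e+02 -1.12022291e-03  8.99836632e+00] [-0.1708193  -0.35785887  0.50002849] [-0.08811293  0.08050633 -0.034221  ] 0.02409187775727254 31.9
```

View pics/s16w.png

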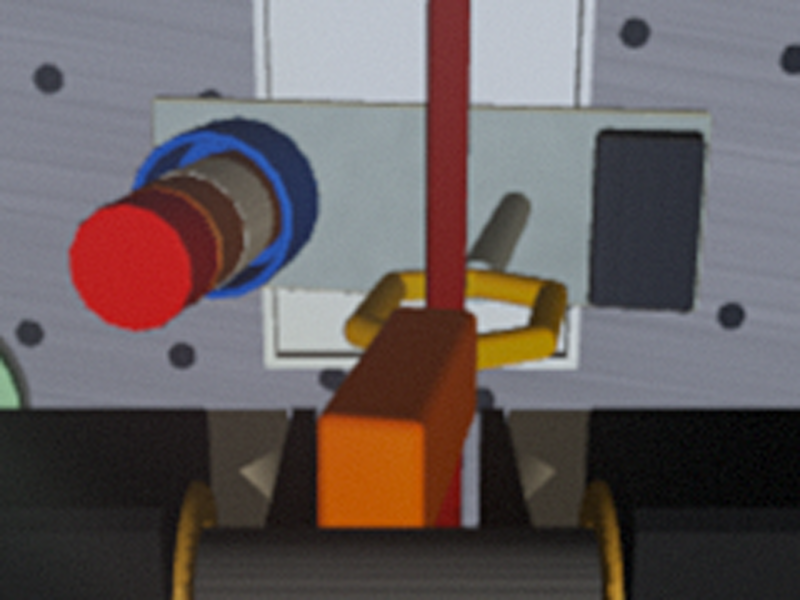

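>>> jog_arm(
  commands=[
    [0,0,0,0],
    [0,0,0,0],
    [0,0,0,0],
    [0,0,0,0],
    [0,0,0,0],
    [0,0,0,0],
    [0,0,0,0],
    [0,0,0,0],
    [0,0,0,0],
    [0,0,0,0],
  ],
  fingers=25.2,
)

```text
clock: 32.88
tool_pos: [0.5508, 0.2881, 0.2391]
orientation: [180.0, -0.0, 9.0]
force: [0.1, 0.2, -0.3]
opening: 0.0254
```

>>> jog_arm(
  commands=[
    [0,0,0,0],
    [0,0,0,0],
    [0,0,0,0],
    [0,0,0,0],
    [0,0,0,0],
    [0,0,0,0],
    [0,0,0,0],
    [0,0,0,0],
    [0,0,0,0],
    [0,0,0,0],
  ],
  fingers=26.4,
)

```text
clock: 33.72
tool_pos: [0.5508, 0.2881, 0.2391]
orientation: [180.0, 0.0, 9.0]
force: [-0.1, 0.5, 0.3]
opening: 0.0266
```

>>> jog_arm(
  commands=[
    [0,0,0,0],
    [0,0,0,0],
    [0,0,0,0],
    [0,0,0,0],
    [0,0,0,0],
    [0,0,0,0],
    [0,0,0,0],
    [0,0,0,0],
    [0,0,0,0],
    [0,0,0,0],
  ],
  fingers=27.6,
)

```text
clock: 34.55
tool_pos: [0.5508, 0.2881, 0.2391]
orientation: [180.0, -0.0, 9.0]
force: [-0.8, -0.4, 0.3]
opening: 0.0278
```

Run:
```python
from h import *
import pickle
o=get_obs();w=snapshot('wrist');a=snapshot('side');b=snapshot('scene');print(o['tool_pos'],o['orientation'],o['force'],o['moment'],o['opening'],o['clock'])
crop(a['image'],270,100,350,160,'s17a.png');crop(b['image'],350,130,420,182,'s17b.png');crop(w['image'],200,120,440,300,'s17w.png')
```

```text
[0.55079133 0.28807148 0.23905795] [ 1.79997392e+02 -1.47942586e-03  8.99947607e+00] [-0.82807478 -0.42418585  0.28112156] [-0.10086648  0.01367886  0.03522569] 0.027769526084396038 34.55
```

View pics/s17w.png

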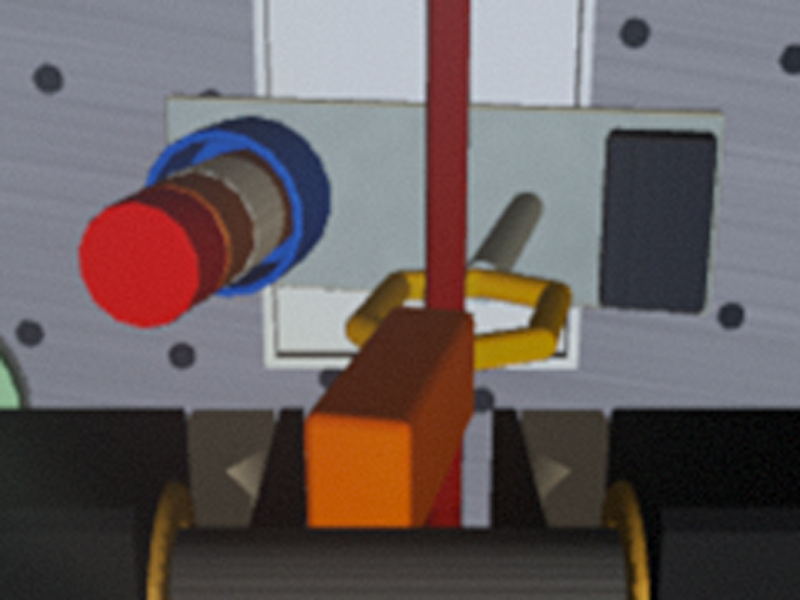

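View pics/s17b.png

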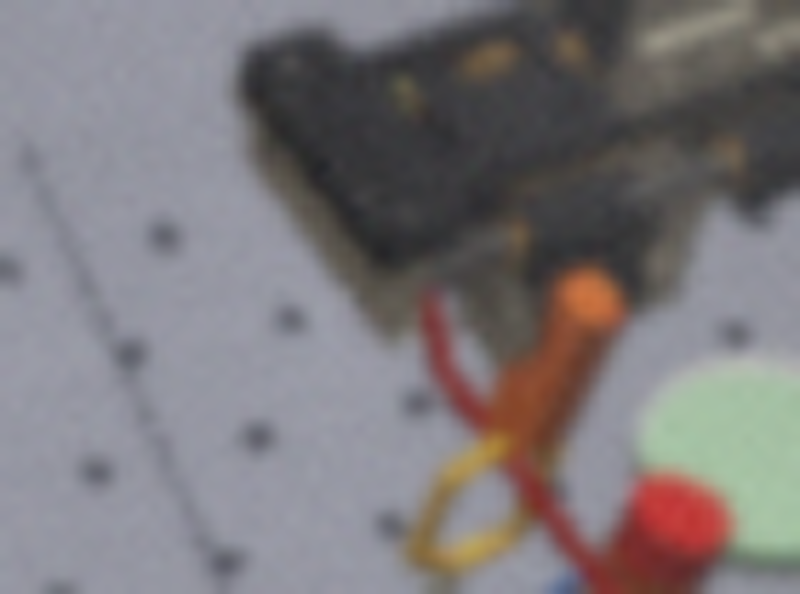

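>>> jog_arm(
  commands=[
    [0,0,0,0],
    [0,0,0,0],
    [0,0,0,0],
    [0,0,0,0],
    [0,0,0,0],
    [0,0,0,0],
    [0,0,0,0],
    [0,0,0,0],
    [0,0,0,0],
    [0,0,0,0],
  ],
  fingers=29,
)

```text
clock: 35.53
tool_pos: [0.5508, 0.2881, 0.2391]
orientation: [180.0, -0.0, 9.0]
force: [0.6, -1.0, 0.6]
opening: 0.029
```

>>> jog_arm(
  commands=[
    [0,0,0,0],
    [0,0,0,0],
    [0,0,0,0],
    [0,0,0,0],
    [0,0,0,0],
    [0,0,0,0],
    [0,0,0,0],
    [0,0,0,0],
    [0,0,0,0],
    [0,0,0,0],
  ],
  fingers=30.5,
)

```text
clock: 36.37
tool_pos: [0.5508, 0.2881, 0.2391]
orientation: [180.0, -0.0, 9.0]
force: [0.0, 0.3, -0.4]
opening: 0.0307
```

>>> jog_arm(
  commands=[
    [0,0,0,0],
    [0,0,0,0],
    [0,0,0,0],
    [0,0,0,0],
    [0,0,0,0],
    [0,0,0,0],
    [0,0,0,0],
    [0,0,0,0],
    [0,0,0,0],
    [0,0,0,0],
  ],
  fingers=32,
)

```text
clock: 37.2
tool_pos: [0.5508, 0.2881, 0.239]
orientation: [180.0, 0.0, 9.0]
force: [-0.0, -0.8, -0.3]
opening: 0.0318
```

Run:
```python
from h import *
import pickle
o=get_obs();w=snapshot('wrist');a=snapshot('side');b=snapshot('scene');print(o['tool_pos'],o['orientation'],o['force'],o['moment'],o['opening'],o['clock'])
crop(a['image'],270,100,350,160,'s18a.png');crop(b['image'],350,130,420,182,'s18b.png');crop(w['image'],200,120,440,300,'s18w.png')
```

```text
[0.55075983 0.2880758  0.23902077] [1.79998510e+02 3.07236920e-03 8.99956694e+00] [-0.04441568 -0.77715778 -0.25774395] [-0.15459217  0.00542766 -0.00784547] 0.03177575417002647 37.2
```

View pics/s18w.png

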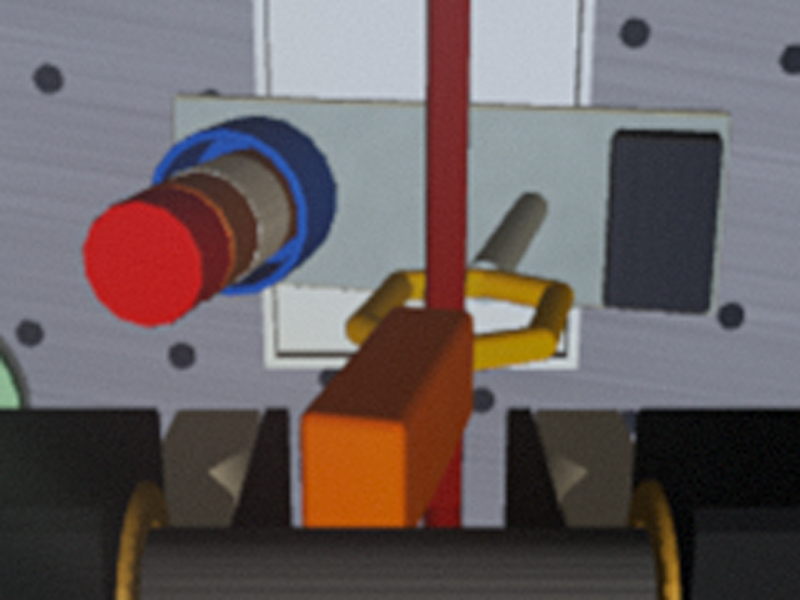

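>>> jog_arm(
  commands=[
    [0,0,0,0],
    [0,0,0,0],
    [0,0,0,0],
    [0,0,0,0],
    [0,0,0,0],
    [0,0,0,0],
    [0,0,0,0],
    [0,0,0,0],
    [0,0,0,0],
    [0,0,0,0],
  ],
  fingers=34,
)

```text
clock: 38.18
tool_pos: [0.5508, 0.288, 0.239]
orientation: [180.0, 0.0, 9.0]
force: [-0.1, 0.1, 0.0]
opening: 0.0341
```

>>> jog_arm(
  commands=[
    [0,0,0,0],
    [0,0,0,0],
    [0,0,0,0],
    [0,0,0,0],
    [0,0,0,0],
    [0,0,0,0],
    [0,0,0,0],
    [0,0,0,0],
    [0,0,0,0],
    [0,0,0,0],
  ],
  fingers=38,
)

```text
clock: 39.02
tool_pos: [0.5508, 0.2881, 0.239]
orientation: [180.0, 0.0, 9.0]
force: [0.1, 0.1, -0.0]
opening: 0.0378
```

Run:
```python
from h import *
import pickle
o=get_obs();w=snapshot('wrist');a=snapshot('side');b=snapshot('scene');print(o['tool_pos'],o['force'],o['moment'],o['opening'],o['clock'])
crop(a['image'],260,100,380,190,'s19a.png');crop(w['image'],200,120,440,300,'s19w.png')
```

```text
[0.55077611 0.28807415 0.23903664] [ 0.05972814  0.08532027 -0.01014288] [-0.1706746   0.06196033  0.01952164] 0.037844193629854445 39.0167
```

View pics/s19w.png

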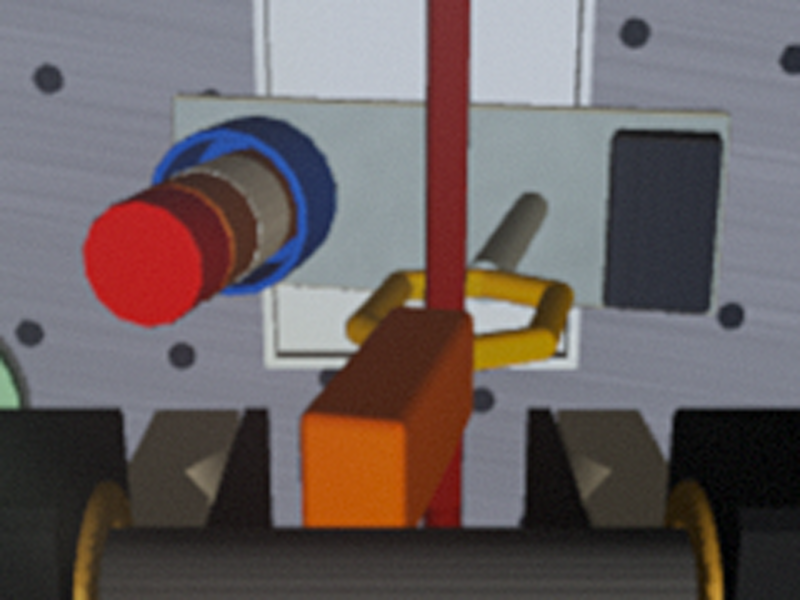

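View pics/s19a.png

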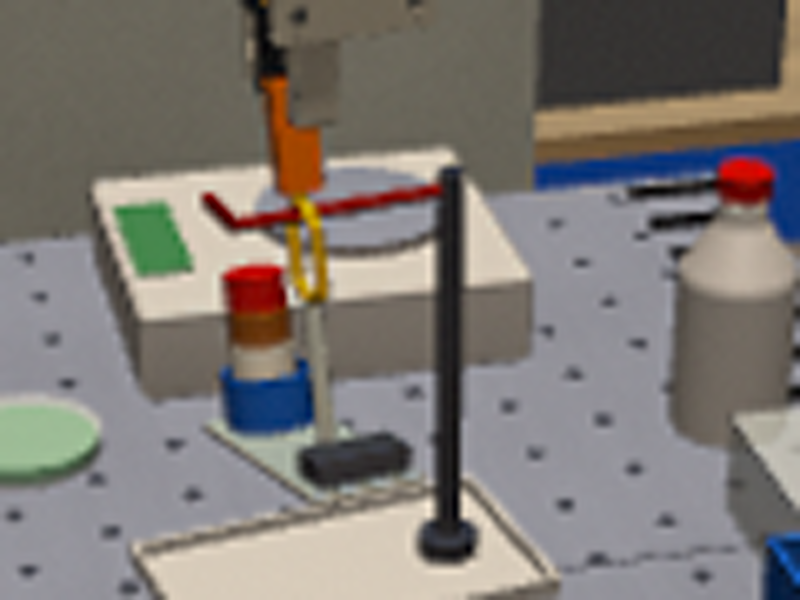

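>>> jog_arm(
  commands=[
    [0,0,0,0],
    [0,0,0,0],
    [0,0,0,0],
    [0,0,0,0],
    [0,0,0,0],
    [0,0,0,0],
    [0,0,0,0],
    [0,0,0,0],
    [0,0,0,0],
    [0,0,0,0],
  ],
  fingers=64,
)

```text
clock: 40.0
tool_pos: [0.5508, 0.2881, 0.239]
orientation: [180.0, 0.0, 9.0]
force: [0.0, -0.6, 0.1]
opening: 0.0638
```

>>> jog_arm(
  commands=[
    [0,0,3,0],
    [0,0,8,0],
    [0,0,12,0],
    [0,0,16,0],
    [0,0,18,0],
    [0,0,18,0],
    [0,0,16,0],
    [0,0,12,0],
    [0,0,8,0],
    [0,0,3,0],
  ],
)

```text
clock: 40.83
tool_pos: [0.5512, 0.2883, 0.3551]
orientation: [-179.9, -0.1, 9.0]
force: [0.5, 0.2, -0.3]
opening: 0.0642
```

>>> jog_arm(
  commands=[
    [0,0,0,0],
    [0,0,0,0],
    [0,0,0,0],
    [0,0,0,0],
    [0,0,0,0],
    [0,0,0,0],
    [0,0,0,0],
    [0,0,0,0],
    [0,0,0,0],
    [0,0,0,0],
  ],
)

```text
clock: 41.67
tool_pos: [0.5508, 0.2881, 0.3531]
orientation: [-180.0, -0.0, 9.0]
force: [-0.7, 0.2, -0.9]
opening: 0.0637
```

Run:
```python
from h import *
o=get_obs();w=snapshot('wrist');a=snapshot('side');b=snapshot('scene');a2=snapshot('side');print(o['tool_pos'],o['force'],o['opening'],o['clock'])
print('diff',np.abs(a['image'].astype(int)-a2['image'])[150:250,280:360].max())
save(a['image'],'s20a.png');save(w['image'],'s20w.png');crop(b['image'],340,120,460,210,'s20b.png')
```

```text
[0.55079488 0.28810956 0.35307757] [-0.71606344  0.22410897 -0.8787838 ] 0.06369942777562092 41.6667
diff 9
```

View pics/s20a.png

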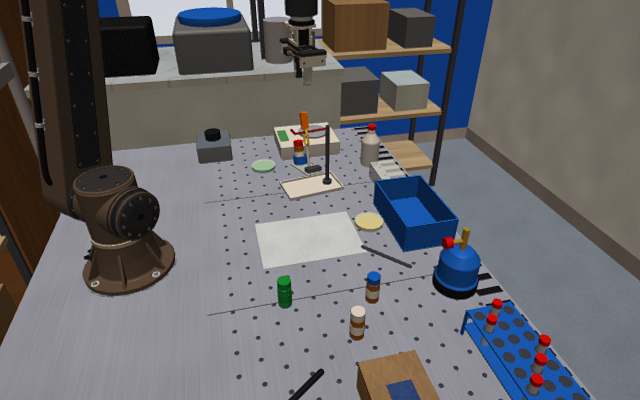

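View pics/s20w.png

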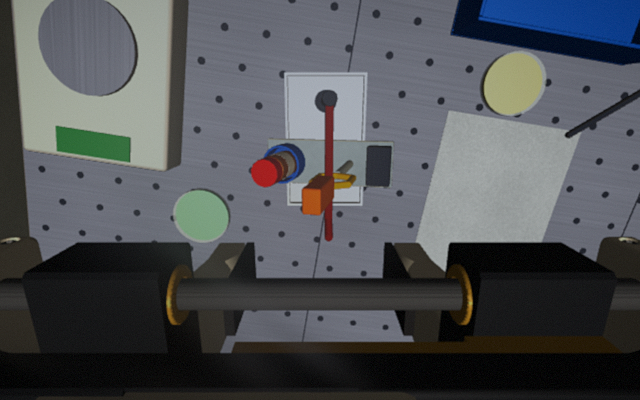

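View pics/s20b.png

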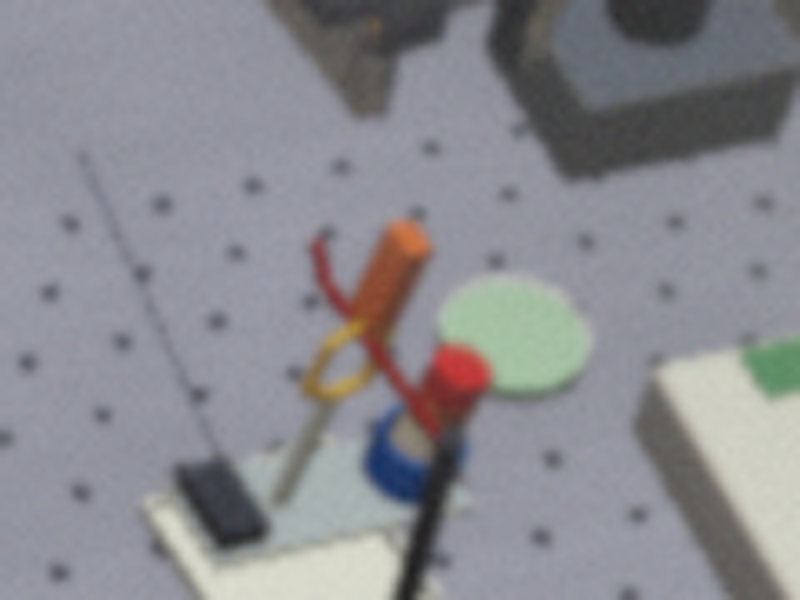

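Carrier hangs free and still, with the bottle in its cup, and the other objects look unmoved.

```bash
python3 -c "
from h import *
print(close_job(), get_obs()['clock'])"
```

```text
the job is handed in; nothing more can be done
the job is handed in; nothing more can be done
```

The red-capped bottle is standing in the carrier's blue cup, and the carrier hangs by its yellow eye on the straight part of the red hook. The job was handed in a little after 41.7 s on the robot's clock; `close_job()` reports no verdict.

- **Bottle:** I set it in the cup while the carrier was still on the bench, and opened the fingers fully before lifting away.
- **Hanging:** I threaded the eye over the hook's tip and lowered it until the force showed contact. At one point the gripper pressed down on the hook with about 5 N. I then opened the fingers in steps of about 1 mm while following the lean. Angular speed was not measured, but every step looked slow in the pictures.
- **Last checks:** The carrier did not move between the last release pictures, and two side pictures taken after backing off match to within noise. The tool force is near zero, within noise of about 1 N. The open gripper (64 mm) is 11 cm above where it let go. The other bottles, both dishes, the rod and the pen look unmoved by eye.
- **Disagreements:** My first wrist-camera readings of the cup were about 5 mm off the other views. That came from misreading the rim edge, and a wrist overlay settled it before I lowered the bottle. My hook angle came out between 8.6° and 10° by different methods, and I used 9°, which the close views confirmed.

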